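Set up the countertop airer

TASK

Get the small clothes airer on the laundry counter ready: push its sliding end stand fully home against the stop, then turn the stand's slanted clamp knob clockwise as far as it goes to lock it. Then lay the two loose metal bars across the two end stands, one in the front pair of notches and one in the rear pair, lying level and sticking out about equally past both stands; set them down rather than dropping them, and leave the bottle, the jar and the books where they are.

Things in the scene. Friction and masses are not known exactly. Their poses are not given: they have to be found in the camera images.
- rack: the airer's fixed base: wooden board 180 mm (x) by 420 mm (y) by 18 mm with an aluminium track strip down its middle (top 27 mm above the counter). Origin on the counter under the board's centre; x points away from the robot (turned by up to 0.15 rad), y along the track, z up. Fixed end stand at y = -170 mm, sliding end stand at y = 70 mm + the carriage joint
- span_mid (a point): point midway between the end stands when the sliding one is home: rack frame (0, -50, 157) mm, axes as the rack's. 157 mm is the centre height of a bar resting on the stands, so bar centres belong at (-40, -50, 157) and (40, -50, 157) in the rack frame, bars along the rack's y
- carriage (a joint): position of the sliding end stand, m: 0 = fully home against the grey stop block (stands 240 mm apart, centre to centre), grows as it slides outward along the rack's +y, up to 0.10. Slides with about 2 N and stays where left; when clamped it resists sliding
- carriage_top (a point): middle of the sliding stand's top beam, on its upper face 150 mm above the counter; axes as the rack's. Beam 170 mm (x) by 30 mm (y), on two 14 by 24 mm posts at x = -60 and 60 mm, on a foot 50 mm wide in y. On the beam two notches centred at x = -40 (front) and 40 mm (rear), each 24 mm wide in x between 14 mm high lugs
- clamp (a joint): turn of the black clamp knob on the outer (+y) side of the sliding stand's foot, rad: 0 = loose, grows clockwise as seen looking down on the knob's face along its axis, 1.2 = end of travel, locked. It needs up to about 0.3 N m, stiffest near the end, and stays where left. The stand slides freely only below about 0.7
- knob_grip (a point): grip point of the clamp knob on its axis, 83 mm above the counter. z is that axis, up and leaning 35 degrees from vertical outward (rack +y). The grip is a bar 14 mm thick, 42 mm long, 37 mm proud of a disc 44 mm across, ending 11 mm above this point along z. Axes turn with the knob: the bar's length lies +0.6 rad about z from this y, so at joint value 0.6 it lies in the rack's y-z plane
- stand_top (a point): the same point on the fixed end stand, which is identical apart from having no knob; axes as the rack's
- bar1_mid (a point): centre of a loose square aluminium bar, 300 by 14 by 14 mm, about 80 g, lying flat on the counter; x is its length
- bar2_mid (a point): centre of the second, identical bar; x is its length
- detergent: bystander: white bottle 80 mm across, 210 mm tall; origin at its underside
- jar: bystander: glass jar 66 mm across, 90 mm tall; origin at its underside
- books: bystander: stack of three books 140 by 200 by 60 mm; origin at its underside

How it is judged:
By the outcome, as a careful person would: the job done as asked, in the order asked, and still so for the second after the job is handed in, with the robot touching nothing.
It also fails if it takes over 67 s, if anything falls off the work surface, if the arm or the gripper's body presses on something with over 40 N, if the wrist force passes 120 N, or if a joint passes its speed limit or range.

ROBOT

A 6-joint arm with a two-finger parallel gripper is mounted at the origin on the work surface. World frame = base frame: x ahead of the robot, y to its left, z up, the work surface at z = 0. Lengths are in m, angles in degrees, forces in N, time in s.
With the tool pointing down it reaches from about 0.25 to 0.725 m from the base axis. Payload 9.7 kg.
Tool frame: the origin (TCP) lies at the very end of the fingers, on their centre line; the grasp point (between the pads) lies 19 mm behind it; z points along the fingers, y is the direction in which the jaws open and shut (so a half turn about z gives the same grasp; the last joint's range is limited). The gripper opens to 85 mm and grips with 20 to 120 N. Pads are 22 mm wide; open, the fingers measure 114 mm over their backs; the gripper's body (76 mm by 85 mm) begins 54 mm behind the grasp point. The pads swing forward as they close: fully open they stand 13 mm farther back than shut.
Start: joints at [75.917, 4.979, 10.078, 95.1, 0, 90], TCP at [0.134, 0.533, 0.231] pointing down, gripper open.
Joint ranges: [-179.16, 179.16], [-48.56, 103.87], [-65.8, 70.77], [-126.05, 130.52], [-82.76, 87.17], [-180, 180]. Speed limits (degrees/s): [127.2, 127.2, 147.25, 180, 180, 180].

INTERFACE

Orientations are given as [roll, pitch, yaw] about the fixed x, y, z axes, in that order (R = Rz(yaw) Ry(pitch) Rx(roll)).
In Python, from workcell import bot gives the robot as it stands. The module is installed in compiled form; this text tells all that it offers.
- The arm moves only by the tool step_arm, never from a script. Its arguments are lists of equal length, an entry for each row: "dr": the turn, a rotation vector about the tool's x, y, z in rad, a list of three; "xyz": the shift along the tool's x, y, z in units of 40 mm (1.0 is 40 mm), a list of three; "gripper": the opening, from 0 (shut) to 1 (fully open). In form: {"dr": [[wx, wy, wz], ...], "xyz": [[x, y, z], ...], "gripper": [gripper, ...]}. A call has exactly 8 rows; each row is the pose to reach, as a shift and turn from the pose commanded when the call began, along the tool's axes at that moment; what a row does not reach only later rows make up. A row lasts 1/10 s, in which the tool goes at most 50 mm and 8.59 degrees, less where a joint would pass 70% of its speed; a pose out of reach is approached as far as the arm can. A call with a gripper value outside its range is refused whole. The fingers move at their own pace and stop on an object; "squeeze" is the grip in N (left out, the last holds). Time passes only in rows, so rows that repeat a pose let the fingers close, or fill a call up. It gives the time, the measured TCP pose, the force and the opening at its end, in the units of the state.
- bot.get_obs(): the state, without advancing time (a new reading comes with each control period).
- bot.camera(name): name is "scene" or "top" or "wrist"; returns a dict with "image" (384x512x3 uint8, red, green, blue), "camera_matrix" (3x3 intrinsics, pixels), "k1" (the pictures are not rectified: a ray, as slopes to the right and down, at radius r is drawn at 1 + k1 r^2 times it, then the intrinsics apply), "R" (3x3) and "t" (3): a world point X has camera coordinates R X + t. Camera axes: x right, y down, z forward; pixel columns grow to the right and rows downward; lengths in m; the calibration is good to about 2 mm. A picture is of the moment at which its call begins. There is no depth.
- bot.job_done(): hands the job in, once; it reports no verdict.
Trained networks look in a picture, given as the dict that the camera call returned (one of the last four; its "shot" number tells which), for a name from the list of things; names that differ only in an ending like _2 or _b are one class to them, and where a whole thing is asked for, a point or a joint stands for the part that bears it (a point fixed in the world has none). Each returns a list of dicts, best first, with "p" (0 to 1); they miss things now and then, are a little off and sometimes report something else, mostly with a low value. They report only what shows in the picture. A call takes as long as a camera call.
- bot.regions_of(picture, thing): "region" (384x512 bool, what is visible of it) and "box" ([centre column, centre row, width, height] in pixels, round what is visible of it).
The state is a dict: "time": time; "q": joint angles; "qd": joint speeds; "joint_efforts": joint torques, N m; "ee_pos": TCP position; "tcp_rot": TCP orientation; "wrist_force": force on the tool from outside, world axes, zero at the start; "torque": the same for the moment, N m; "opening": finger opening in m.
Only numpy, scipy, OpenCV 4.12 (cv2) and the standard library are available. Lean on these libraries where they do the work, as an engineer would, in place of code of your own. Each camera call takes 0.05 s, during which the arm holds its last target.

## Working session

There is one attempt and no reset: what is moved stays moved. The work goes in short steps, Python scripts to look and compute and a tool call to move; the robot and the scene stay as the last step left them, time stands still between calls to the robot, and variables do not carry over. Pictures are saved under pics/ and viewed, and the job is handed in when it is done.

Besides the shell and the picture viewer there is one more tool, called after "Call:" as a command line: name --argument value ..., lists and objects as JSON in quotes. step_arm: Moves the arm, as the interface text tells. Its arguments: {"type":"object","properties":{"dr":{"type":"array"},"xyz":{"type":"array"},"gripper":{"type":"array"},"squeeze":{"type":"number"}},"required":["dr","xyz","gripper"]}

```bash
mkdir -p pics; cat > h.py <<'E'
import numpy as np, cv2, pickle
from workcell import bot
def snap(name,fn):
    d=bot.camera(name); cv2.imwrite('pics/'+fn+'.png',d['image'][:,:,::-1]); pickle.dump({k:d[k] for k in d},open('pics/'+fn+'.pkl','wb')); return d
def load(fn): return pickle.load(open('pics/'+fn+'.pkl','rb'))
def proj(d,X):
    X=np.atleast_2d(X); c=X@np.array(d['R']).T+np.array(d['t']); s=c[:,:2]/c[:,2:]
    r2=(s**2).sum(1,keepdims=True); s=s*(1+d['k1']*r2); K=np.array(d['camera_matrix'])
    return s@K[:2,:2].T+K[:2,2]
def ray(d,uv):
    K=np.array(d['camera_matrix']); s0=(np.array(uv,float)-K[:2,2])/np.array([K[0,0],K[1,1]]); s=s0.copy()
    for _ in range(30): s=s0/(1+d['k1']*(s@s))
    R=np.array(d['R']); return -R.T@np.array(d['t']), R.T@np.array([s[0],s[1],1.])
def onz(d,uv,z):
    o,v=ray(d,uv); return o+v*(z-o[2])/v[2]
def tri(*obs):
    A=np.zeros((3,3));b=np.zeros(3)
    for d,uv in obs:
        o,v=ray(d,uv); v=v/np.linalg.norm(v); P=np.eye(3)-np.outer(v,v); A+=P;b+=P@o
    return np.linalg.solve(A,b)
E
python3 - <<'E'
from h import *
np.set_printoptions(precision=4,suppress=True)
for n in ['scene','top','wrist']:
    d=snap(n,n+'0'); print(n,d['k1'],np.array(d['camera_matrix']).tolist(),-np.array(d['R']).T@d['t'],np.array(d['R'])[2])
print(bot.get_obs())
E
```

```text
scene 0.03209457956671119 [[365.10603315831275, 0.0, 255.1767919630434], [0.0, 365.10603315831275, 187.66892074977443], [0.0, 0.0, 1.0]] [1.1188 0.6616 0.978 ] [-0.4711 -0.4982 -0.7279]
top -0.07362002399651174 [[494.64630514014334, 0.0, 251.8445190314945], [0.0, 494.64630514014334, 197.15716386076184], [0.0, 0.0, 1.0]] [0.4632 0.0529 1.5252] [ 0.0556 -0.0039 -0.9984]
wrist -0.06813639973869233 [[285.30932266744827, 0.0, 258.0271742591115], [0.0, 285.30932266744827, 191.35500445485337], [0.0, 0.0, 1.0]] [0.0542 0.5538 0.3741] [ 0.3127 -0.0796 -0.9465]
{'time': 0.15, 'q': array([75.9169,  5.0036, 10.0449, 95.0992,  0.    , 89.9997]), 'qd': array([ 0.0176, -0.0028,  0.2235, -0.0321, -0.0695, -0.0609]), 'joint_efforts': array([  0.0013, -52.076 ,  46.5044,   0.0139,   0.    ,   0.    ]), 'ee_pos': array([0.1338, 0.5333, 0.2307]), 'tcp_rot': array([-179.9421,   -0.    ,  165.9172]), 'wrist_force': array([-0.4986, -0.2918,  0.343 ]), 'torque': array([ 0.0371,  0.0465, -0.0258]), 'opening': 0.0852700362464916}
```

View pics/scene0.png

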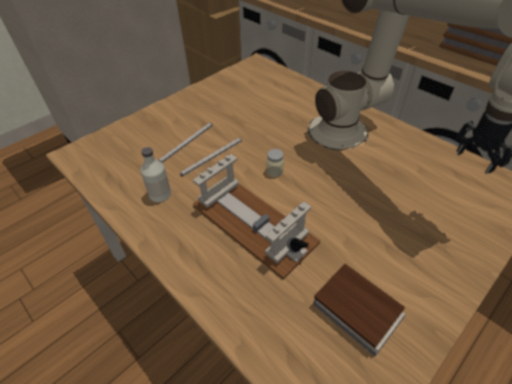

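View pics/top0.png

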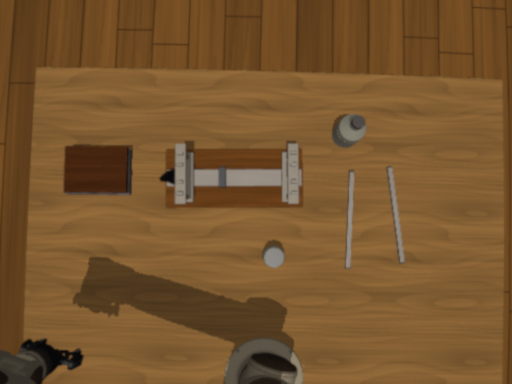

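View pics/wrist0.png

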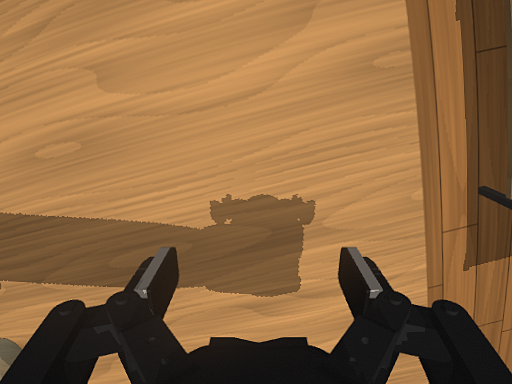

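The top view shows the rack at about (233,178), with the fixed stand at column 292 and the sliding stand at column 181, where the knob sticks out at (167,177). The bars run roughly along x near (350,218) and (396,215). The bottle is at (351,128), the jar at (274,257) and the books at (98,169). The wrist view shows only counter and the arm's shadow. I'll zoom in next.

```bash
python3 - <<'E'
from h import *
im=cv2.imread('pics/top0.png'); cv2.imwrite('pics/z1.png',cv2.resize(im[130:225,150:310],None,fx=5,fy=5,interpolation=cv2.INTER_CUBIC))
im=cv2.imread('pics/scene0.png'); cv2.imwrite('pics/z2.png',cv2.resize(im[110:280,150:330],None,fx=3.5,fy=3.5,interpolation=cv2.INTER_CUBIC))
d=load('top0')
for n in ['bar1_mid','carriage_top','stand_top','knob_grip','rack','jar','detergent','books']:
    for nm in ['top0','scene0']:
        d=load(nm)
        try:
            for r in bot.regions_of(d,n)[:3]:
                m=r['region'].astype(np.uint8); 
                ys,xs=np.nonzero(m); rc=cv2.minAreaRect(np.c_[xs,ys].astype(np.float32))
                print(nm,n,round(r['p'],2),np.round(r['box'],1),m.sum(),np.round(rc[0],1),np.round(rc[1],1),round(rc[2],1))
        except Exception as e: print(nm,n,e)
E
```

```text
top0 bar1_mid 0.73 [347.8 219.9   6.2  96.6] 477 [348.9 219.5] [ 6.  95.1] 1.5
scene0 bar1_mid 0.91 [211.9 157.4  63.2  40.4] 317 [210.5 156.6] [ 5.3 68.6] 59.0
scene0 bar1_mid 0.7 [185.3 142.6  54.4  36.1] 319 [185.5 142.6] [ 6.  63.2] 53.5
top0 carriage_top 0.68 [178.2 172.9  32.4  62.9] 1174 [176. 174.] [60. 32.] 90.0
scene0 carriage_top 0.68 [288.5 231.1  45.3  58.1] 1523 [292.2 234.5] [36.8 63.9] 49.9
top0 stand_top 0.85 [288.7 173.8  11.   59.3] 818 [289.  173.5] [57. 16.] 90.0
scene0 stand_top 0.64 [216.9 179.9  46.6  54.7] 1069 [217.7 179.5] [31.6 54.3] 54.5
top0 knob_grip 0.51 [166.9 174.2  16.2  10.5] 96 [166.5 176.5] [ 9. 11.] 90.0
scene0 knob_grip 0.72 [300.  245.9  21.   14.7] 207 [297.3 244.3] [16.3 15.6] 45.0
top0 rack 0.69 [232.3 174.8 143.3  67.8] 8188 [231. 176.] [ 64. 142.] 90.0
scene0 rack 0.92 [257.2 218.6 127.7 124. ] 6887 [256.5 211. ] [137.7  73.8] 38.3
top0 jar 0.58 [275.8 258.2  19.6  20.2] 383 [273. 256.] [22. 20.] 90.0
scene0 jar 0.8 [277.8 164.4  18.4  28.1] 443 [275.5 163. ] [28. 17.] 90.0
top0 detergent 0.56 [350.2 129.1  34.4  36.3] 886 [348.9 130.3] [28. 39.] 53.1
scene0 detergent 0.9 [156.8 173.3  32.2  52.6] 1132 [153.2 173.9] [57.  25.5] 74.7
scene0 detergent 0.26 [217.1 181.2  48.6  58.1] 1160 [218.5 180.1] [32.  55.4] 54.2
top0 books 0.92 [ 97.7 169.4  64.3  49.8] 3224 [ 97. 170.] [48. 70.] 90.0
scene0 books 0.87 [357.7 309.9  91.4  90.4] 4500 [360.4 307.3] [85.6 57. ] 40.1
```

View pics/z1.png

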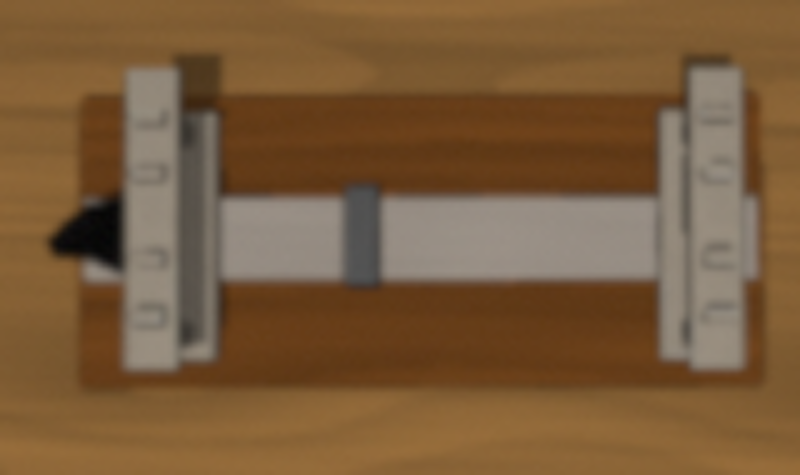

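View pics/z2.png

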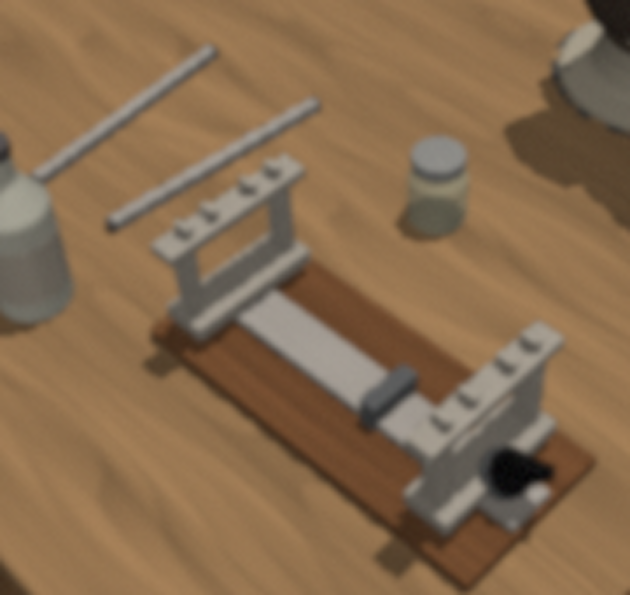

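The board corners in the zoom are near (80,95), (757,92), (765,386) and (80,386). The grey stop block is at (362,237) and the foot's inner edge is at column 218, so there is a gap. The knob bar points left, outward and slightly toward the front.

```bash
python3 - <<'E'
from h import *
from scipy.optimize import least_squares
np.set_printoptions(precision=4,suppress=True)
d=load('top0'); s=load('scene0')
f=lambda p,o=(150,130),k=5:(np.array(p)+.5)/k-.5+o
g=lambda p:f(p,(150,110),3.5)
for p in [(80,95),(757,92),(765,386),(80,386)]: print('board',onz(d,f(p),.018))
for p in [(124,68),(179,68),(181,370),(123,371),(688,67),(742,67),(746,369),(690,370)]: print('beam',onz(d,f(p),.150))
print('stop',onz(d,f((345,240)),.04),onz(d,f((380,240)),.04))
print('footinner',onz(d,f((218,230)),.045), 'fixedfoot inner',onz(d,f((659,230)),.045))
for p in [(350,171),(348.5,267),(390,167.5),(402,261.5)]: print('bar',onz(d,p,.014))
# scene bars ends
for p in [(212,50),(40,178),(317,103),(112,223)]: print('barS',onz(s,g(p),.010))
for p,z in [((273.5,247),.09),]: print('jar',onz(d,p,z))
print('jarS',onz(s,g((440,155)),.09)); print('det cap',onz(d,(358,122),.21))
E
```

```text
board [0.69   0.3158 0.018 ]
board [ 0.7021 -0.1003  0.018 ]
board [ 0.5214 -0.1085  0.018 ]
board [0.5111 0.3095 0.018 ]
beam [0.686  0.2686 0.15  ]
beam [0.6867 0.2377 0.15  ]
beam [0.5172 0.231  0.15  ]
beam [0.5158 0.2633 0.15  ]
beam [ 0.6943 -0.0479  0.15  ]
beam [ 0.6951 -0.0782  0.15  ]
beam [ 0.5255 -0.0836  0.15  ]
beam [ 0.5242 -0.0524  0.15  ]
stop [0.6024 0.1488 0.04  ] [0.6029 0.1277 0.04  ]
footinner [0.6061 0.225  0.045 ] fixedfoot inner [ 0.6126 -0.0401  0.045 ]
bar [ 0.6355 -0.2534  0.014 ]
bar [ 0.3411 -0.2531  0.014 ]
bar [ 0.6497 -0.3779  0.014 ]
bar [ 0.3611 -0.4183  0.014 ]
barS [ 0.3622 -0.4136  0.01  ]
barS [ 0.6492 -0.3694  0.01  ]
barS [ 0.3412 -0.2437  0.01  ]
barS [ 0.6359 -0.2531  0.01  ]
jar [ 0.4002 -0.0188  0.09  ]
jarS [ 0.3737 -0.0144  0.09  ]
det cap [ 0.7468 -0.234   0.21  ]
```

```bash
cat >> h.py <<'E'
from scipy.spatial.transform import Rotation as Ro
def cur():
    o=bot.get_obs(); return np.array(o['ee_pos']),Ro.from_euler('xyz',o['tcp_rot'],degrees=True),o
def go(p,R):
    p0,R0,o=cur(); print('dr',np.round((R0.inv()*R).as_rotvec(),3).tolist(),'xyz',np.round(R0.inv().apply(np.array(p)-p0)/.04,3).tolist())
def down(yaw): return Ro.from_euler('xyz',[180,0,yaw],degrees=True)
YAW=.031; C=np.array([.606,.104,0]); RR=Ro.from_euler('z',YAW)
def rk(x,y,z): return C+RR.apply([x,y,z])
E
python3 - <<'E'
from h import *
go([.56,.24,.31],down(181.8))
E
```

```text
dr [-0.0, -0.0, -0.277] xyz [-12.12, -4.524, -1.968]
```

Call:
step_arm --dr '[[0,0,-0.1],[0,0,-0.2],[0,0,-0.277],[0,0,-0.277],[0,0,-0.277],[0,0,-0.277],[0,0,-0.277],[0,0,-0.277]]' --xyz '[[-1,-0.4,-1],[-2,-0.8,-2],[-3.2,-1.2,-2],[-4.4,-1.6,-2],[-5.6,-2,-2],[-6.7,-2.5,-2],[-7.8,-2.9,-2],[-8.9,-3.3,-2]]' --gripper '[1,1,1,1,1,1,1,1]'

```text
time: 1.75
ee_pos: [0.4423, 0.3215, 0.3116]
tcp_rot: [180.0, 0.0, -178.2]
wrist_force: [0.3, 1.5, 0.0]
opening: 0.0855
```

```bash
python3 - <<'E'
from h import *
go([.56,.24,.31],down(181.8))
E
```

```text
dr [0.0, 0.0, -0.0] xyz [-2.879, -2.128, 0.04]
```

Call:
step_arm --dr '[[0,0,0],[0,0,0],[0,0,0],[0,0,0],[0,0,0],[0,0,0],[0,0,0],[0,0,0]]' --xyz '[[-1,-0.7,0],[-2,-1.5,0],[-2.9,-2.1,0],[-2.9,-2.1,0],[-2.9,-2.1,0],[-2.9,-2.1,0],[-2.9,-2.1,0],[-2.9,-2.1,0]]' --gripper '[1,1,1,1,1,1,1,1]'

```text
time: 2.55
ee_pos: [0.5586, 0.2435, 0.3119]
tcp_rot: [180.0, 0.0, -178.1]
wrist_force: [0.1, -0.3, 0.1]
opening: 0.0855
```

```bash
python3 - <<'E'
from h import *
snap('wrist','w1'); print(cur()[2]['q'])
E
```

```text
[2.35398071e+01 1.66971714e+01 3.28228392e+01 1.06079453e+02
 2.58020739e-03 2.16714271e+01]
```

View pics/w1.png

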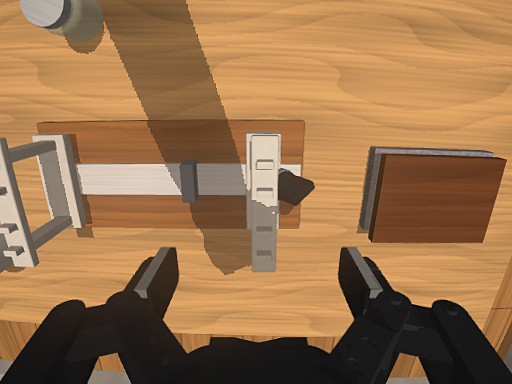

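w1 shows the sliding beam from (247,134)–(280,134) at the front to (251,271)–(276,271) at the rear. The knob bar tip is at (314,187), the stop block at (189,181), and the board's front edge runs (38,122)–(304,121). Next I'll fit the rack model to both views.

```bash
python3 - <<'E'
from h import *
from scipy.optimize import least_squares
np.set_printoptions(precision=4,suppress=True)
d=load('top0'); w=load('w1')
f=lambda p,o=(150,130),k=5:(np.array(p)+.5)/k-.5+o
im=cv2.imread('pics/w1.png'); cv2.imwrite('pics/z3.png',cv2.resize(im[110:290,170:330],None,fx=3.3*1.2,fy=3.3,interpolation=cv2.INTER_CUBIC))
b=[(.09,.21,.018),(.09,-.21,.018),(-.09,-.21,.018),(-.09,.21,.018)]
st=lambda y:[(.085,y+.015,.15),(.085,y-.015,.15),(-.085,y-.015,.15),(-.085,y+.015,.15)]
obs_t=[f(p) for p in [(80,95),(757,92),(765,386),(80,386),(688,67),(742,67),(746,369),(690,370),(124,68),(179,68),(181,370),(123,371)]]
obs_w={2:(38,122),3:(304,121),8:(276,271),9:(251,271),10:(247,134),11:(280,134)}
def pts(p):
    R=Ro.from_euler('z',p[2]); s=st(.07+p[3]); fx=st(-.17); fx=[fx[0],fx[1],fx[2],fx[3]]
    return np.array([p[0],p[1],0])+R.apply(np.array(b+fx+s))
def res(p):
    P=pts(p); a=(proj(d,P)-np.array(obs_t)); 
    k=list(obs_w); c=(proj(w,P[k])-np.array([obs_w[i] for i in k]))
    return np.r_[a.ravel(),c.ravel()/2]
r=least_squares(res,[.606,.104,.03,.076],loss='soft_l1'); print(r.x); print(r.fun[:24].reshape(-1,2)); print(r.fun[24:].reshape(-1,2)*2)
# height check: beam ends triangulated top+wrist
for i in (8,9,10,11): print(tri((d,obs_t[i]),(w,obs_w[i])))
print('cam',-np.array(w['R']).T@w['t'])
E
```

```text
[0.6056 0.1045 0.0284 0.0765]
[[-0.362   0.0983]
 [ 0.829   0.2023]
 [-0.1748 -0.0785]
 [-0.762   0.4208]
 [ 0.0669 -0.2413]
 [-0.0603 -0.2593]
 [-0.2651 -0.1496]
 [ 0.1801 -0.3081]
 [ 0.0929 -0.022 ]
 [-0.2419 -0.0797]
 [-0.9171  0.0664]
 [-0.0643 -0.0968]]
[[-3.4797 -0.3731]
 [ 0.4148 -1.5143]
 [-1.6909  0.0807]
 [-0.5388  0.0229]
 [ 2.705   0.1834]
 [-2.032   0.3112]]
[0.6862 0.2696 0.1491]
[0.6869 0.2384 0.1495]
[0.517  0.2308 0.1506]
[0.5169 0.2661 0.1365]
cam [0.4764 0.2408 0.4553]
```

View pics/z3.png

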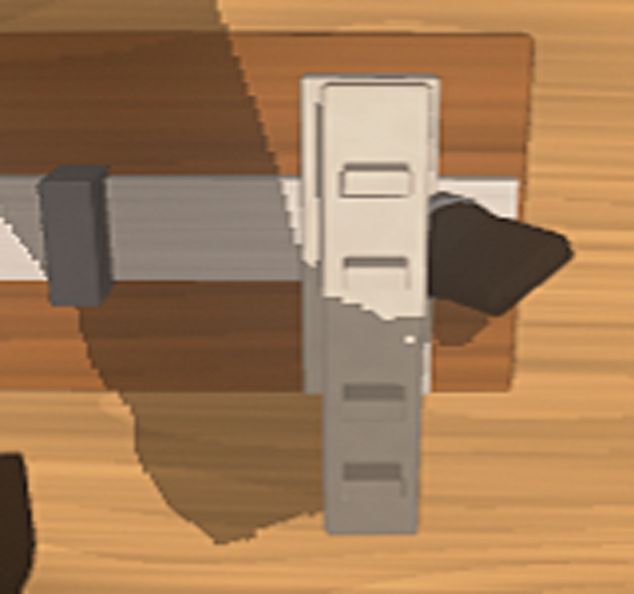

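The fit gives the rack at (0.6056, 0.1045) with yaw 0.0284 and the carriage at about 0.076, and the beam triangulates to about 0.150. In the zoom the knob bar's end edge runs from (495,313) to (570,255). Next I'll fit the knob position by overlaying a model.

```bash
sed -i 's/^YAW=.*/YAW=.0284; C=np.array([.6056,.1045,0]); RR=Ro.from_euler("z",YAW)/' h.py
cat >> h.py <<'E'
A=np.array([0,np.sin(np.radians(35)),np.cos(np.radians(35))]); EY=np.array([0,A[2],-A[1]]); EX=np.array([1.,0,0])
def knob(dy,j,q):
    g=np.array([0,.07+j+dy,.083]); a=.6-q; e=np.cos(a)*EY-np.sin(a)*EX; n=np.cross(A,e)
    P=[g+A*h+e*s*.021+n*t*.007 for h in (.011,-.026) for s,t in ((1,1),(1,-1),(-1,-1),(-1,1))]
    return C+RR.apply(np.array(P)), C+RR.apply(g)
def draw(im,P,k,o,col):
    P=[tuple(int(v) for v in ((p-o+.5)*k)) for p in P]
    for i in range(4):
        cv2.line(im,P[i],P[(i+1)%4],col,1);cv2.line(im,P[i+4],P[(i+1)%4+4],col,1);cv2.line(im,P[i],P[i+4],col,1)
E
python3 - <<'E'
from h import *
outs=[]
for nm,o,sz in (('w1',(230,120),(100,100)),('top0',(155,155),(40,40))):
    d=load(nm); k=390//sz[0]
    for dy in (.04,.05):
        im=cv2.imread(f'pics/{nm}.png')[o[1]:o[1]+sz[1],o[0]:o[0]+sz[0]]; im=cv2.resize(im,None,fx=k,fy=k,interpolation=cv2.INTER_CUBIC)
        im=cv2.convertScaleAbs(im,alpha=1.6,beta=20)
        P,_=knob(dy,.0765,0); draw(im,proj(d,P),k,np.array(o),(0,255,0)); outs.append(cv2.resize(im,(390,290)))
cv2.imwrite('pics/k1.png',np.vstack([np.hstack(outs[:2]),np.hstack(outs[2:])]))
E
```

```text
(no output)
```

View pics/k1.png

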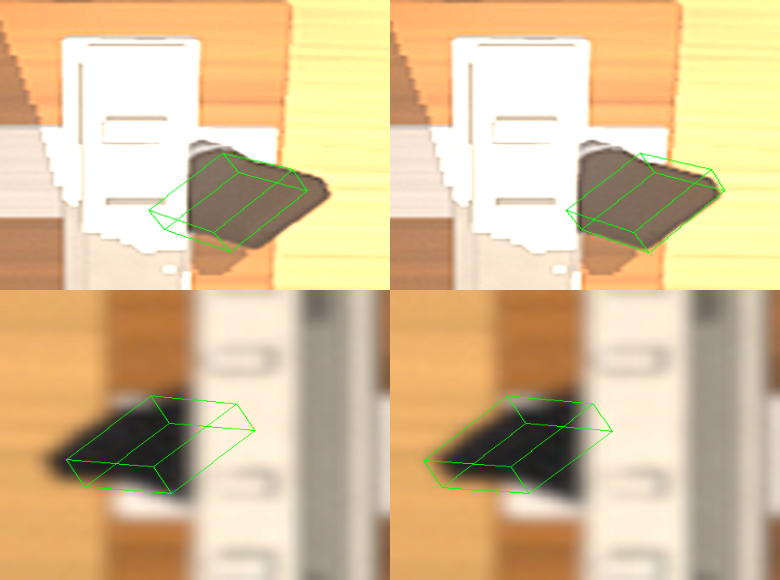

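The dy = 0.05 overlay matches in both views: the bar tip and edges coincide at (720,190) in the w1 panel and (430,460) in the top panel. Next I'll descend onto the sliding beam.

```bash
python3 - <<'E'
from h import *
print(rk(0,.1465,.122)); go(rk(0,.1465,.122),down(180+np.degrees(YAW)))
E
```

```text
[0.60143996 0.25094092 0.122     ]
dr [0.0, 0.001, 0.004] xyz [-1.071, 0.152, 4.747]
```

Call:
step_arm --dr '[[0,0,0],[0,0,0],[0,0,0],[0,0,0],[0,0,0],[0,0,0],[0,0,0],[0,0,0]]' --xyz '[[-0.6,0.08,0.3],[-1.07,0.15,1.0],[-1.07,0.15,2.0],[-1.07,0.15,2.9],[-1.07,0.15,3.6],[-1.07,0.15,4.2],[-1.07,0.15,4.75],[-1.07,0.15,4.75]]' --gripper '[0.75,0.75,0.75,0.75,0.75,0.75,0.75,0.75]'

```text
time: 3.4
ee_pos: [0.6002, 0.2498, 0.1181]
tcp_rot: [-179.9, -0.3, -178.2]
wrist_force: [-0.3, -0.5, -1.1]
opening: 0.0638
```

Call:
step_arm --dr '[[0,0,0],[0,0,0],[0,0,0],[0,0,0],[0,0,0],[0,0,0],[0,0,0],[0,0,0]]' --xyz '[[0,0,0],[0,0,0],[0,0,0],[0,0,0],[0,0,0],[0,0,0],[0,0,0],[0,0,0]]' --gripper '[0.3,0.3,0.3,0.3,0.3,0.3,0.3,0.3]' --squeeze 25

```text
time: 4.2
ee_pos: [0.6026, 0.2505, 0.1233]
tcp_rot: [179.9, 0.2, -178.2]
wrist_force: [-1.2, 1.5, 6.5]
opening: 0.0297
```

Call:
step_arm --dr '[[0,0,0],[0,0,0],[0,0,0],[0,0,0],[0,0,0],[0,0,0],[0,0,0],[0,0,0]]' --xyz '[[0,-0.2,0],[0,-0.5,0],[0,-0.8,0],[0,-1.1,0],[0,-1.4,0],[0,-1.65,0],[0,-1.8,0],[0,-1.8,0]]' --gripper '[0.3,0.3,0.3,0.3,0.3,0.3,0.3,0.3]'

```text
time: 5.0
ee_pos: [0.6047, 0.1773, 0.1233]
tcp_rot: [180.0, 0.1, -178.3]
wrist_force: [-2.6, -2.1, 7.6]
opening: 0.0296
```

Call:
step_arm --dr '[[0,0,0],[0,0,0],[0,0,0],[0,0,0],[0,0,0],[0,0,0],[0,0,0],[0,0,0]]' --xyz '[[0,-0.05,0],[0,-0.1,0],[0,-0.15,0],[0,-0.2,0],[0,-0.2,0],[0,-0.2,0],[0,-0.2,0],[0,-0.2,0]]' --gripper '[0.3,0.3,0.3,0.3,0.3,0.3,0.3,0.3]'

```text
time: 5.8
ee_pos: [0.6048, 0.175, 0.1233]
tcp_rot: [179.5, 0.1, -178.0]
wrist_force: [-2.2, 23.7, 4.7]
opening: 0.0296
```

The stand stopped at y = 0.175 with 23.7 N of force, so it is at the stop. I'll open the gripper and lift clear.

Call:
step_arm --dr '[[0,0,0],[0,0,0],[0,0,0],[0,0,0],[0,0,0],[0,0,0],[0,0,0],[0,0,0]]' --xyz '[[0,0.1,0],[0,0.1,0],[0,0.1,0],[0,0.1,-0.8],[0,0.1,-1.8],[0,0.1,-2.8],[0,0.1,-3.8],[0,0.1,-4.3]]' --gripper '[0.75,0.75,0.75,0.75,0.75,0.75,0.75,0.75]'

```text
time: 6.6
ee_pos: [0.6047, 0.1734, 0.2974]
tcp_rot: [180.0, 0.2, -178.3]
wrist_force: [-0.3, 0.4, 1.0]
opening: 0.0644
```

```bash
python3 - <<'E'
from h import *
for nm,fn in (('wrist','w2'),('top','t2')): snap(nm,fn)
print(cur()[0])
outs=[]
for nm,o,sz in (('w2',(0,20),(512,270)),):
    d=load(nm); im=cv2.imread(f'pics/{nm}.png'); 
    for q,c in ((0,(0,255,0)),):
        P,g=knob(.05,0,q); draw(im,proj(d,P),1,np.array((0,0)),c)
    h=[(sx*.085,.07+sy*.015,.15) for sx,sy in ((1,1),(1,-1),(-1,-1),(-1,1))]; P=C+RR.apply(np.array(h+h)); draw(im,proj(d,P),1,np.array((0,0)),(255,0,0))
    print(proj(d,g[None])); cv2.imwrite('pics/k2.png',cv2.resize(im,None,fx=1.56,fy=1.56))
E
```

```text
[0.60522027 0.17360986 0.29699776]
[[297.64365112 160.46718415]]
```

View pics/k2.png

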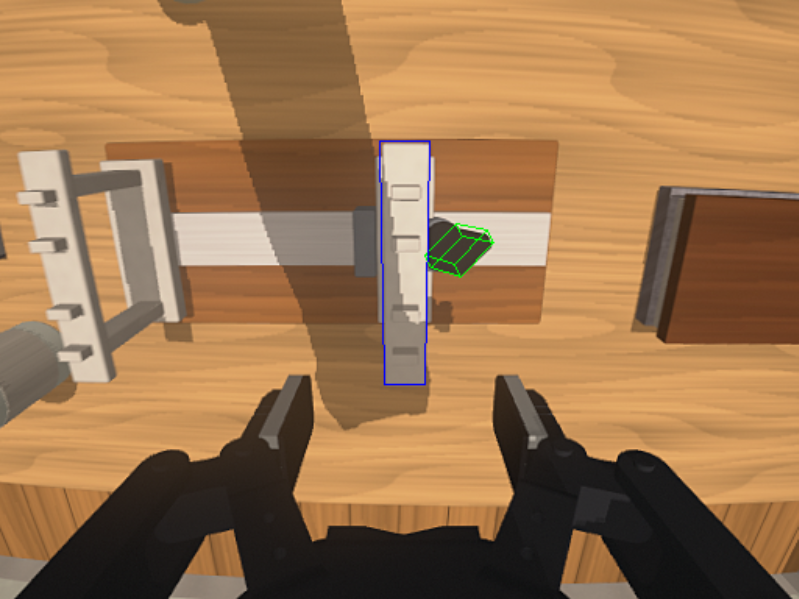

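The model overlay fits: the blue beam outline at (405,262) and the green knob at (460,250). The foot now touches the stop block at (365,240). Next is the knob approach.

```bash
cat >> h.py <<'E'
def kR(q):
    a=.6-q; e=np.cos(a)*EY-np.sin(a)*EX; M=np.c_[e,np.cross(-A,e),-A]; return Ro.from_matrix(RR.as_matrix()@M)
def kT(h): return rk(*(np.array([0,.12,.083])+A*h))
E
python3 - <<'E'
from h import *
print(kT(.18),kT(-.017),kR(0).as_euler('xyz',degrees=True)); go(kT(.18),kR(0))
E
```

```text
[0.59926073 0.32765373 0.23044737] [0.60246934 0.21470474 0.06907442] [-158.42779698   28.25477385  131.49505059]
dr [0.565, -0.291, 0.94] xyz [0.041, 3.852, 1.667]
```

Call:
step_arm --dr '[[0.07,-0.036,0.117],[0.14,-0.073,0.235],[0.21,-0.11,0.35],[0.28,-0.145,0.47],[0.35,-0.18,0.59],[0.42,-0.22,0.7],[0.49,-0.255,0.82],[0.565,-0.291,0.94]]' --xyz '[[0,0.7,0],[0,1.4,0],[0,2.1,0.2],[0,2.8,0.5],[0,3.4,0.8],[0,3.85,1.1],[0,3.85,1.4],[0.04,3.85,1.67]]' --gripper '[0.75,0.75,0.75,0.75,0.75,0.75,0.75,0.75]'

```text
time: 7.5
ee_pos: [0.5943, 0.3265, 0.225]
tcp_rot: [-158.0, 28.4, 131.5]
wrist_force: [-44.0, -16.2, 67.3]
opening: 0.0641
```

```bash
python3 - <<'E'
from h import *
print(cur()[2]['q']); go(kT(.18),kR(0)); go(kT(.06),kR(0));go(kT(-.017),kR(0))
E
```

```text
[ 39.73912252  54.13000434  70.77839068 130.53540823 -26.88572084
  99.63552884]
dr [-0.008, 0.002, -0.0] xyz [-0.118, 0.069, -0.126]
dr [-0.008, 0.002, -0.0] xyz [-0.11, 0.092, 2.874]
dr [-0.008, 0.002, -0.0] xyz [-0.106, 0.107, 4.799]
```

```bash
python3 - <<'E'
from h import *
snap('scene','s3'); snap('wrist','w3'); o=cur()[2]; print(o['wrist_force'],o['q'],o['joint_efforts'],o['torque'])
a=cv2.imread('pics/s3.png');b=cv2.imread('pics/w3.png'); cv2.imwrite('pics/c3.png',cv2.resize(np.hstack([a[:,150:],b]),(800,352)))
E
```

```text
[ 0.45989899 -0.13444043 -3.13398762] [ 39.75088878  54.75315189  70.21539762 130.16714625 -26.78406232
  99.51093358] [   0.58509003 -109.07090664   49.76953626    5.92319593   -2.07071722
    2.49294944] [ 0.60635066  0.01260926 -0.01602417]
```

View pics/c3.png

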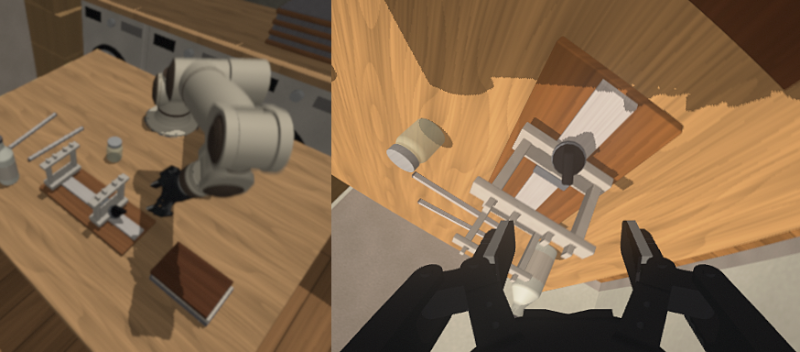

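The arm touches nothing. The force spike came from reaching its extension limit: q3 and q4 hit their stops at this far standoff. Moving in along the knob axis shortens the reach, so I'll do that gently.

Call:
step_arm --dr '[[0,0,0],[0,0,0],[0,0,0],[0,0,0],[0,0,0],[0,0,0],[0,0,0],[0,0,0]]' --xyz '[[0,0,0.3],[0,0,0.8],[0,0,1.3],[0,0,1.8],[0,0,2.3],[0,0,2.7],[0,0,2.85],[0,0,2.85]]' --gripper '[0.6,0.6,0.6,0.6,0.6,0.6,0.6,0.6]'

```text
time: 8.4
ee_pos: [0.5957, 0.2594, 0.1351]
tcp_rot: [-158.1, 28.1, 131.7]
wrist_force: [0.4, -0.2, 0.4]
opening: 0.0514
```

```bash
python3 - <<'E'
from h import *
snap('wrist','w4'); snap('scene','s4'); o=cur()[2]; print(o['wrist_force'],o['q'])
go(kT(.06),kR(0));go(kT(-.017),kR(0))
d=load('w4'); im=cv2.imread('pics/w4.png')
P,g=knob(.05,0,0); draw(im,proj(d,P),1,np.array((0,0)),(0,255,0)); cv2.imwrite('pics/k4.png',cv2.resize(im,None,fx=1.5,fy=1.5))
E
```

```text
[ 0.67356954 -0.32597793 -0.30084849] [ 35.61151219  38.54356117  36.11748669 109.17268658 -28.32194855
  94.98536671]
dr [-0.004, -0.001, 0.003] xyz [-0.068, 0.113, 0.089]
dr [-0.004, -0.001, 0.003] xyz [-0.07, 0.119, 2.014]
```

View pics/k4.png

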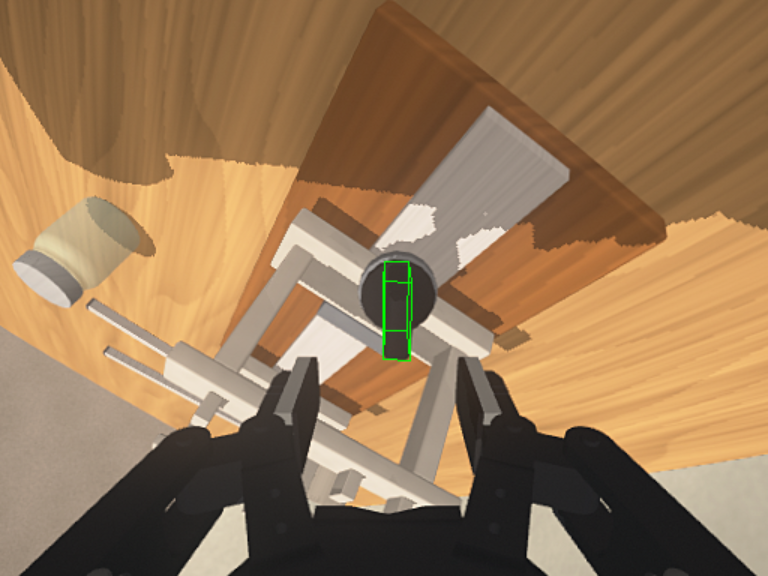

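The knob model (green, centred at (397,310)) sits exactly on the knob bar. Next I'll advance and grip.

Call:
step_arm --dr '[[0,0,0],[0,0,0],[0,0,0],[0,0,0],[0,0,0],[0,0,0],[0,0,0],[0,0,0]]' --xyz '[[-0.07,0.12,0.2],[-0.07,0.12,0.5],[-0.07,0.12,0.9],[-0.07,0.12,1.3],[-0.07,0.12,1.7],[-0.07,0.12,1.95],[-0.07,0.12,1.95],[-0.07,0.12,1.95]]' --gripper '[0.6,0.6,0.6,0.6,0.6,0.6,0.6,0.6]'

```text
time: 9.3
ee_pos: [0.6024, 0.2162, 0.0699]
tcp_rot: [-158.1, 28.1, 131.7]
wrist_force: [0.3, 0.2, -0.0]
opening: 0.0513
```

```bash
python3 - <<'E'
from h import *
go(kT(-.017),kR(0)); o=cur()[2]; print(o['wrist_force'],o['q'])
E
```

```text
dr [-0.005, -0.001, 0.003] xyz [-0.017, -0.009, 0.039]
[ 0.27964788  0.18260739 -0.04797538] [ 32.40484749  35.31109084  24.23122809  98.95862025 -29.47992694
  91.60432315]
```

Call:
step_arm --dr '[[0,0,0],[0,0,0],[0,0,0],[0,0,0],[0,0,0],[0,0,0],[0,0,0],[0,0,0]]' --xyz '[[0,0,0],[0,0,0],[0,0,0],[0,0,0],[0,0,0],[0,0,0],[0,0,0],[0,0,0]]' --gripper '[0,0,0,0,0,0,0,0]' --squeeze 60

```text
time: 10.1
ee_pos: [0.6023, 0.2165, 0.0701]
tcp_rot: [-158.1, 28.1, 131.7]
wrist_force: [-1.0, 3.1, 5.9]
opening: 0.0131
```

Call:
step_arm --dr '[[0,0,0.08],[0,0,0.16],[0,0,0.24],[0,0,0.32],[0,0,0.4],[0,0,0.48],[0,0,0.56],[0,0,0.64]]' --xyz '[[0,0,0],[0,0,0],[0,0,0],[0,0,0],[0,0,0],[0,0,0],[0,0,0],[0,0,0]]' --gripper '[0,0,0,0,0,0,0,0]'

```text
time: 10.9
ee_pos: [0.6028, 0.2166, 0.0701]
tcp_rot: [178.5, 35.1, 88.8]
wrist_force: [1.5, 4.1, 3.5]
opening: 0.0133
```

```bash
python3 - <<'E'
from h import *
go(kT(-.017),kR(1.2)); o=cur()[2]; R=cur()[1]; print(o['wrist_force'],R.inv().apply(o['wrist_force']),R.inv().apply(o['torque']),o['q'])
E
```

```text
dr [-0.002, 0.002, 0.56] xyz [-0.025, -0.007, 0.047]
[1.51822913 4.09122074 3.46734334] [ 1.3826638   1.56482293 -5.16770226] [-0.42814973  0.78565927 -0.04563225] [ 32.42065496  35.26630397  24.20858105  98.86828136 -29.49442618
 128.45760604]
```

Call:
step_arm --dr '[[0,0,0.08],[0,0,0.16],[0,0,0.24],[0,0,0.32],[0,0,0.4],[0,0,0.48],[0,0,0.54],[0,0,0.56]]' --xyz '[[0,0,0],[0,0,0],[0,0,0],[0,0,0],[0,0,0],[0,0,0],[0,0,0],[0,0,0]]' --gripper '[0,0,0,0,0,0,0,0]'

```text
time: 11.7
ee_pos: [0.6032, 0.2165, 0.0702]
tcp_rot: [158.4, 28.4, 51.7]
wrist_force: [3.7, 3.5, 4.0]
opening: 0.0129
```

Call:
step_arm --dr '[[0,0,0.03],[0,0,0.06],[0,0,0.09],[0,0,0.1],[0,0,0.1],[0,0,0.1],[0,0,0.1],[0,0,0.1]]' --xyz '[[0,0,0],[0,0,0],[0,0,0],[0,0,0],[0,0,0],[0,0,0],[0,0,0],[0,0,0]]' --gripper '[0,0,0,0,0,0,0,0]'

```text
time: 12.5
ee_pos: [0.6029, 0.2163, 0.0704]
tcp_rot: [155.8, 26.3, 46.0]
wrist_force: [4.2, 2.4, 5.9]
opening: 0.0132
```

```bash
python3 - <<'E'
from h import *
go(kT(-.017),kR(1.2)); o=cur()[2]; R=cur()[1]; print(o['wrist_force'],R.inv().apply(o['torque']),o['q'])
d=snap('wrist','w5'); im=cv2.imread('pics/w5.png')
P,g=knob(.05,0,1.2); draw(im,proj(d,P),1,np.array((0,0)),(0,255,0)); cv2.imwrite('pics/k5.png',cv2.resize(im,None,fx=1.5,fy=1.5))
E
```

```text
dr [-0.0, 0.003, -0.095] xyz [-0.018, 0.0, 0.05]
[4.23433476 2.3729595  5.90452949] [-0.59837809  0.90236672 -1.72178267] [ 32.42029141  35.26119365  24.21740328  98.8922025  -29.56175879
 165.94817274]
```

View pics/k5.png

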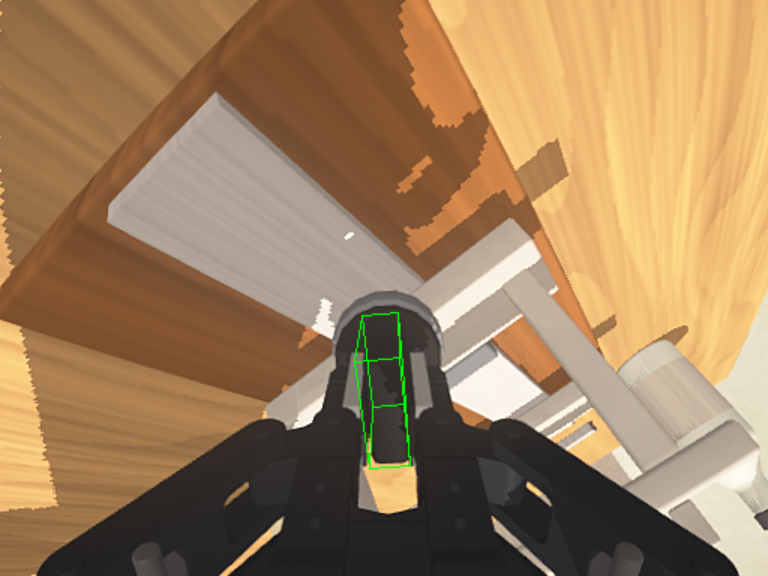

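The torque about the knob axis rose to 1.7 N m with the knob at the predicted end angle, so it is at the end of its travel. I'll open and retreat along the axis, not far enough to reach the joint limits.

Call:
step_arm --dr '[[0,0,0],[0,0,0],[0,0,0],[0,0,0],[0,0,0],[0,0,0],[0,0,0],[0,0,0]]' --xyz '[[0,0,0],[0,0,0],[0,0,0],[0,0,-0.4],[0,0,-0.9],[0,0,-1.4],[0,0,-1.9],[0,0,-2.4]]' --gripper '[0.6,0.6,0.6,0.6,0.6,0.6,0.6,0.6]'

```text
time: 13.35
ee_pos: [0.6009, 0.2715, 0.1485]
tcp_rot: [155.9, 26.4, 45.9]
wrist_force: [-0.4, -0.0, 0.2]
opening: 0.0518
```

```bash
python3 - <<'E'
from h import *
o=cur()[2];print(o['q'])
d=snap('wrist','w6'); im=cv2.imread('pics/w6.png'); snap('top','t6')
for q,c in ((1.2,(0,255,0)),(1.1,(0,0,255))):
  P,g=knob(.05,0,q); draw(im,proj(d,P),1,np.array((0,0)),c)
cv2.imwrite('pics/k6.png',cv2.resize(im[100:340,150:470],None,fx=2.4,fy=2.4))
go([.5,.12,.33],down(200))
go([.47,-.10,.34],down(180))
E
```

```text
[ 36.08042216  40.86287069  41.03133392 112.14610546 -28.15361647
 170.0307332 ]
dr [-0.461, 0.673, -2.485] xyz [-6.031, 1.6, -1.537]
dr [-0.313, 0.689, -2.156] xyz [-10.157, 3.88, 1.406]
```

View pics/k6.png

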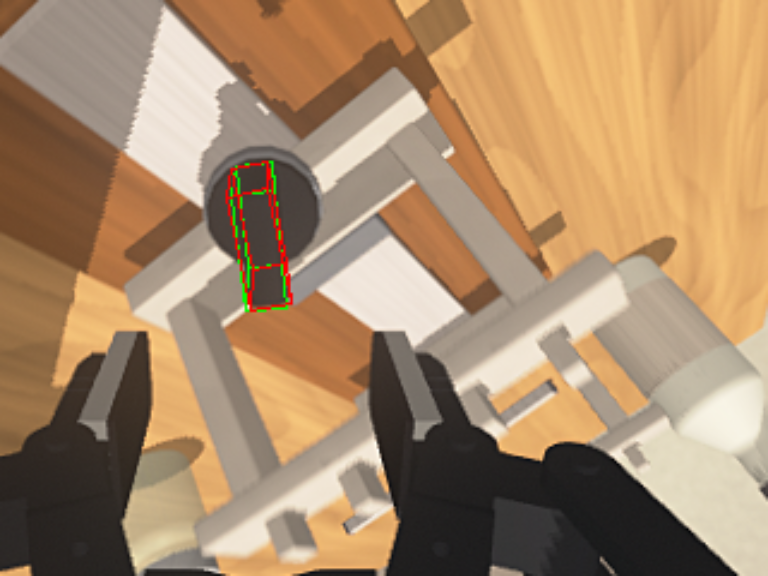

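The knob bar matches the locked-angle overlay, with its far end at (270,300). Next I'll move over to the bars with a neutral tool, rising and pulling back toward the robot first.

```bash
python3 - <<'E'
from h import *
go([.48,.24,.30],down(30))
E
```

```text
dr [0.475, 0.391, 0.366] xyz [-4.077, -0.579, -2.653]
```

Call:
step_arm --dr '[[0.06,0.05,0.045],[0.12,0.1,0.09],[0.18,0.15,0.14],[0.24,0.2,0.185],[0.3,0.25,0.23],[0.36,0.3,0.28],[0.42,0.345,0.32],[0.475,0.39,0.366]]' --xyz '[[-0.5,-0.05,-0.3],[-1,-0.1,-0.65],[-1.5,-0.2,-1],[-2,-0.3,-1.3],[-2.5,-0.4,-1.65],[-3.1,-0.45,-2],[-3.6,-0.5,-2.35],[-4.08,-0.58,-2.65]]' --gripper '[0.6,0.6,0.6,0.6,0.6,0.6,0.6,0.6]'

```text
time: 14.25
ee_pos: [0.4794, 0.2381, 0.2988]
tcp_rot: [-179.9, 0.1, 29.8]
wrist_force: [0.1, -0.5, -0.5]
opening: 0.0513
```

```bash
python3 - <<'E'
from h import *
print(cur()[2]['q']); go([.43,-.29,.30],down(5))
E
```

```text
[2.63733473e+01 5.16404209e+00 1.79165142e+01 1.02833212e+02
 7.59675508e-02 1.76567309e+02]
dr [-0.001, 0.002, 0.433] xyz [-7.633, 10.843, -0.035]
```

Call:
step_arm --dr '[[0,0,0],[0,0,0],[0,0,0],[0,0,0.05],[0,0,0.1],[0,0,0.15],[0,0,0.2],[0,0,0.25]]' --xyz '[[-0.6,0.8,0],[-1.3,1.8,0],[-2,2.8,0],[-2.7,3.8,0],[-3.4,4.8,0],[-4.1,5.8,0],[-4.8,6.8,0],[-5.5,7.8,0]]' --gripper '[0.6,0.6,0.6,0.6,0.6,0.6,0.6,0.6]'

```text
time: 15.05
ee_pos: [0.4439, -0.1435, 0.2986]
tcp_rot: [179.9, 0.2, 15.5]
wrist_force: [1.0, 0.6, 0.4]
opening: 0.0514
```

```bash
python3 - <<'E'
from h import *
print(cur()[2]['q']); go([.43,-.29,.30],down(5))
E
```

```text
[-17.80165549  -4.2199499    8.44589483 102.7748427   -0.18115495
 146.72596038]
dr [0.002, 0.003, 0.183] xyz [-1.313, 3.437, -0.024]
```

Call:
step_arm --dr '[[0,0,0.06],[0,0,0.12],[0,0,0.183],[0,0,0.183],[0,0,0.183],[0,0,0.183],[0,0,0.183],[0,0,0.183]]' --xyz '[[-0.4,1,0],[-0.8,2,0],[-1.2,3,0],[-1.3,3.45,0],[-1.3,3.45,0],[-1.3,3.45,0],[-1.3,3.45,0],[-1.3,3.45,0]]' --gripper '[0.6,0.6,0.6,0.6,0.6,0.6,0.6,0.6]'

```text
time: 15.85
ee_pos: [0.4323, -0.287, 0.3002]
tcp_rot: [179.9, 0.1, 5.2]
wrist_force: [-0.5, 0.9, -0.9]
opening: 0.051
```

```bash
python3 - <<'E'
from h import *
snap('wrist','w7')
d=load('w7')
for r in bot.regions_of(d,'bar1_mid')[:3]:
    ys,xs=np.nonzero(r['region']); print(r['p'],r['box'],cv2.minAreaRect(np.c_[xs,ys].astype(np.float32)))
E
```

```text
0.66 [240.4, 104.7, 27.5, 208.4] ((240.1516571044922, 103.83195495605469), (13.12768268585205, 209.49969482421875), 5.19442892074585)
0.61 [71.5, 39.6, 142.9, 79.2] ((70.49998474121094, 39.49999237060547), (140.99996948242188, 78.99998474121094), -0.0)
```

View pics/w7.png

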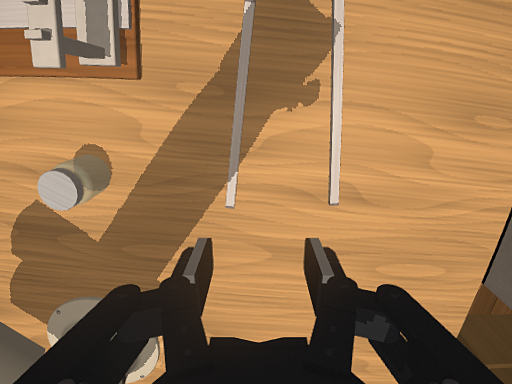

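w7 shows bar1's near end at (231,206), running up to (249,1), and bar2's near end at (334,204), running up to (338,1).

```bash
python3 - <<'E'
from h import *
np.set_printoptions(precision=4,suppress=True)
d=load('w7'); t=load('top0'); s=load('scene0')
im=cv2.imread('pics/w7.png'); cv2.imwrite('pics/z7.png',cv2.resize(im[0:215,215:355],None,fx=2.7,fy=2.7,interpolation=cv2.INTER_CUBIC))
for p in [(231,206),(249,1),(334,204),(338.5,1)]: print(onz(d,p,.014))
print(tri((d,(231,207)),(t,(348.5,267.5))),tri((d,(334,204)),(t,(402,262.3))))
imt=cv2.imread('pics/top0.png'); cv2.imwrite('pics/z8.png',cv2.resize(imt[160:275,340:410],None,fx=5,fy=5,interpolation=cv2.INTER_CUBIC))
E
```

```text
[ 0.3404 -0.2518  0.014 ]
[ 0.6349 -0.2569  0.014 ]
[ 0.3589 -0.4182  0.014 ]
[ 0.6473 -0.3759  0.014 ]
[ 0.34   -0.2523  0.0174] [ 0.3585 -0.4186  0.013 ]
```

View pics/z7.png

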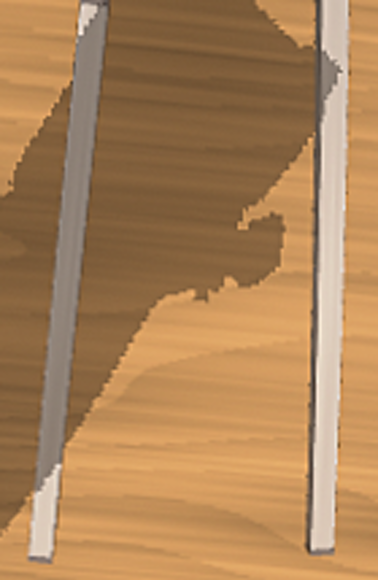

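View pics/z8.png

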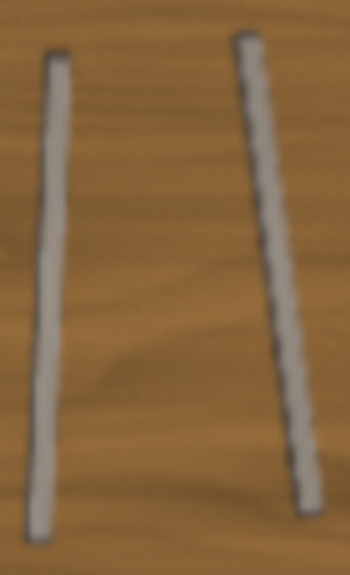

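```bash
python3 - <<'E'
from h import *
go([.490,-.2545,.06],down(-1)); go([.490,-.2545,.003],down(-1))
E
```

```text
dr [0.003, 0.002, 0.109] xyz [1.525, -0.698, 6.001]
dr [0.003, 0.002, 0.109] xyz [1.528, -0.702, 7.426]
```

Call:
step_arm --dr '[[0,0,0.06],[0,0,0.109],[0,0,0.109],[0,0,0.109],[0,0,0.109],[0,0,0.109],[0,0,0.109],[0,0,0.109]]' --xyz '[[0.5,-0.3,0.9],[1.1,-0.6,1.9],[1.53,-0.7,2.9],[1.53,-0.7,3.9],[1.53,-0.7,4.9],[1.53,-0.7,5.7],[1.53,-0.7,6.0],[1.53,-0.7,6.0]]' --gripper '[0.6,0.6,0.6,0.6,0.6,0.6,0.6,0.6]'

```text
time: 16.75
ee_pos: [0.4892, -0.2546, 0.0587]
tcp_rot: [179.9, 0.3, -1.1]
wrist_force: [0.1, 0.1, 0.8]
opening: 0.0514
```

```bash
python3 - <<'E'
from h import *
snap('wrist','w8'); go([.490,-.2545,.003],down(-1))
E
```

```text
dr [0.002, 0.002, -0.002] xyz [0.001, -0.02, 1.437]
```

View pics/w8.png

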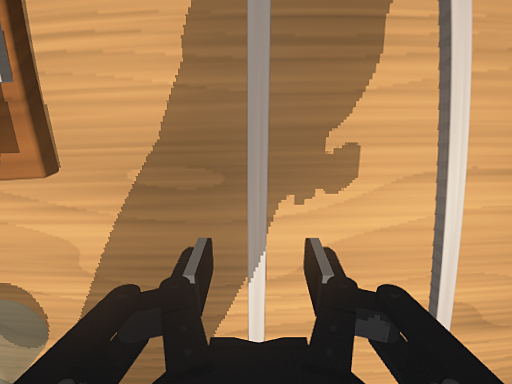

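The bar runs centred between the fingers at column 258, parallel to the jaw faces. I'll lower the last part slowly and grip.

Call:
step_arm --dr '[[0,0,0],[0,0,0],[0,0,0],[0,0,0],[0,0,0],[0,0,0],[0,0,0],[0,0,0]]' --xyz '[[0,0,0.4],[0,0,0.8],[0,0,1.1],[0,0,1.3],[0,0,1.4],[0,0,1.42],[0,0,1.42],[0,0,1.42]]' --gripper '[0.45,0.45,0.45,0.45,0.45,0.45,0.45,0.45]'

```text
time: 17.6
ee_pos: [0.49, -0.2556, 0.0036]
tcp_rot: [179.8, 0.1, -1.1]
wrist_force: [1.4, 0.4, -1.1]
opening: 0.0386
```

Call:
step_arm --dr '[[0,0,0],[0,0,0],[0,0,0],[0,0,0],[0,0,0],[0,0,0],[0,0,0],[0,0,0]]' --xyz '[[0,0,0],[0,0,0],[0,0,0],[0,0,0],[0,0,0],[0,0,0],[0,0,0],[0,0,0]]' --gripper '[0,0,0,0,0,0,0,0]' --squeeze 60

```text
time: 18.4
ee_pos: [0.49, -0.2557, 0.0036]
tcp_rot: [179.8, 0.1, -1.1]
wrist_force: [-1.5, -0.0, 5.3]
opening: 0.0121
```

```bash
python3 - <<'E'
from h import *
print(cur()[2]['q'],rk(.04,-.05,.154)); go(rk(.04,-.05,.26),down(90+np.degrees(YAW)))
E
```

```text
[-27.45657133   7.25838646 -12.78358622  69.97509964  -0.19040099
 153.66333181] [0.64700368 0.05565601 0.154     ]
dr [0.001, 0.004, -1.619] xyz [3.761, -7.84, -6.44]
```

Call:
step_arm --dr '[[0,0,0],[0,0,0],[0,0,0],[0,0,0],[0,0,0],[0,0,0],[0,0,-0.05],[0,0,-0.12]]' --xyz '[[0,0,-0.3],[0,0,-0.9],[0,0,-1.8],[0,0,-2.8],[0,0,-3.8],[0,0,-4.8],[0,0,-5.8],[0,0,-6.6]]' --gripper '[0,0,0,0,0,0,0,0]'

```text
time: 19.2
ee_pos: [0.4902, -0.2547, 0.2701]
tcp_rot: [179.8, 0.1, 5.9]
wrist_force: [0.6, -0.4, 0.4]
opening: 0.0121
```

```bash
python3 - <<'E'
from h import *
snap('wrist','w9')
go(rk(.04,-.05,.26),down(90+np.degrees(YAW)))
E
```

```text
dr [0.008, 0.002, -1.492] xyz [4.714, -7.306, 0.343]
```

View pics/w9.png

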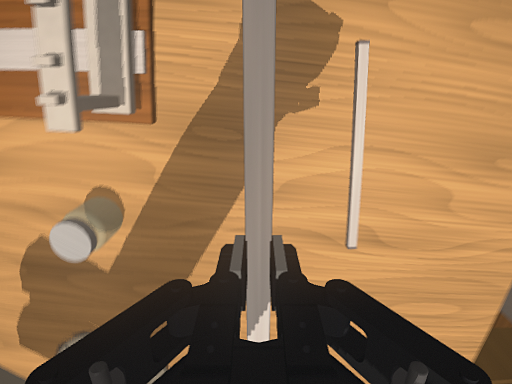

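The bar is held between the pads. I'll carry it over and turn it.

Call:
step_arm --dr '[[0,0,-0.14],[0,0,-0.28],[0,0,-0.42],[0,0,-0.56],[0,0,-0.7],[0,0,-0.84],[0,0,-0.98],[0,0,-1.12]]' --xyz '[[0,-0.4,0],[0.2,-1,0],[0.6,-1.8,0],[1.1,-2.6,0],[1.7,-3.4,0],[2.3,-4.2,0],[2.9,-5,0],[3.5,-5.8,0]]' --gripper '[0,0,0,0,0,0,0,0]'

```text
time: 20.05
ee_pos: [0.6068, -0.0084, 0.2664]
tcp_rot: [-179.9, 0.2, 70.3]
wrist_force: [0.8, -1.6, -0.6]
opening: 0.0116
```

```bash
python3 - <<'E'
from h import *
print(cur()[2]['q']);go(rk(.04,-.05,.25),down(90+np.degrees(YAW)))
E
```

```text
[ -0.72726295  14.34242015  24.68397138 100.49055826  -0.13697865
 109.02222949]
dr [-0.002, 0.003, -0.373] xyz [1.848, 0.406, 0.402]
```

Call:
step_arm --dr '[[0,0,-0.1],[0,0,-0.2],[0,0,-0.3],[0,0,-0.373],[0,0,-0.373],[0,0,-0.373],[0,0,-0.373],[0,0,-0.373]]' --xyz '[[0.5,0.1,0.1],[1.0,0.2,0.2],[1.5,0.3,0.3],[1.85,0.41,0.4],[1.85,0.41,0.4],[1.85,0.41,0.4],[1.85,0.41,0.4],[1.85,0.41,0.4]]' --gripper '[0,0,0,0,0,0,0,0]'

```text
time: 20.85
ee_pos: [0.6469, 0.0532, 0.2505]
tcp_rot: [-179.9, 0.1, 91.2]
wrist_force: [-0.4, -0.1, -0.3]
opening: 0.012
```

```bash
cat >> h.py <<'E'
def barbox(x,y,z,yaw=YAW,L=.15,w=.007):
    r=Ro.from_euler('z',yaw); P=[r.apply([a*w,b*L,c*w]) for c in (1,-1) for a,b in ((1,1),(1,-1),(-1,-1),(-1,1))]
    return np.array([x,y,z])+np.array(P)
E
python3 - <<'E'
from h import *
go(rk(.04,-.05,.25),down(90+np.degrees(YAW))); print(cur()[2]['q'])
p=cur()[0]
ims=[]
for n in('scene','top','wrist'):
    d=snap(n,n+'10'); im=cv2.imread(f'pics/{n}10.png'); draw(im,proj(d,barbox(p[0],p[1],p[2]+.004)),1,np.zeros(2),(0,255,0)); ims.append(im)
a=cv2.resize(ims[0][90:290,130:330],(390,390)); b=cv2.resize(ims[1][110:230,150:330],(410,390//1));
cv2.imwrite('pics/c10.png',np.hstack([a,b]));cv2.imwrite('pics/k10.png',ims[2])
E
```

```text
dr [-0.002, 0.002, -0.007] xyz [0.062, 0.004, 0.013]
[  4.75407648  20.23951578  30.24049209 100.12030002  -0.12601518
  93.55328492]
```

View pics/c10.png

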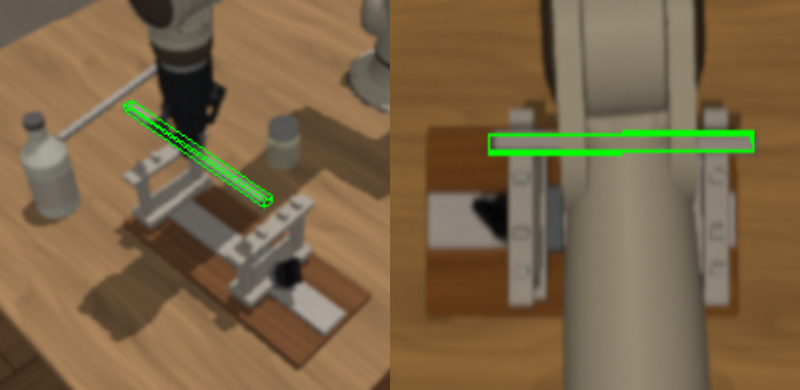

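View pics/k10.png

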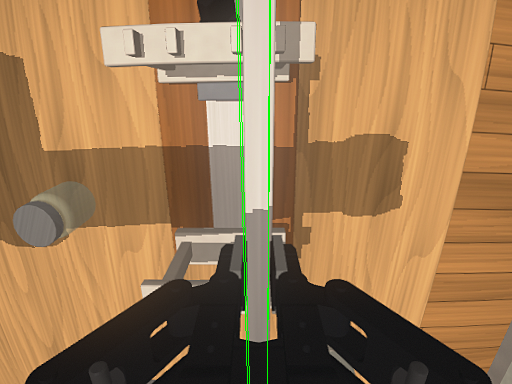

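The bar matches the predicted outline in the scene view (130,105)–(268,200) and the top view, so it is level and centred. I'll check the notch alignment before lowering.

```bash
python3 - <<'E'
from h import *
d=load('wrist10'); im=cv2.imread('pics/wrist10.png')
for y in(.07,-.17):
  for a,b,z,c in((-.085,.085,.15,(255,0,0)),(.028,.052,.15,(0,0,255)),(-.052,-.028,.15,(0,0,255))):
    h=[(s,y+t*.015,z) for s,t in((b,1),(b,-1),(a,-1),(a,1))]; draw(im,proj(d,C+RR.apply(np.array(h+h))),1,np.zeros(2),c)
cv2.imwrite('pics/k11.png',cv2.resize(im[:110,80:340],None,fx=3,fy=3,interpolation=cv2.INTER_CUBIC))
E
```

```text
(no output)
```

View pics/k11.png

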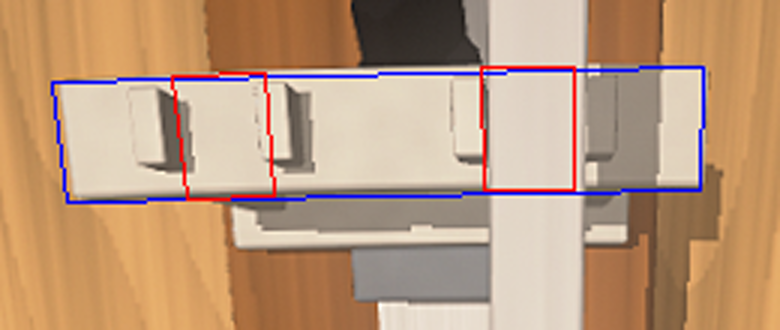

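The rack overlay fits to about 1 mm and the bar sits inside the rear notch's lines. I'll lower it.

Call:
step_arm --dr '[[0,0,-0.007],[0,0,-0.007],[0,0,-0.007],[0,0,-0.007],[0,0,-0.007],[0,0,-0.007],[0,0,-0.007],[0,0,-0.007]]' --xyz '[[0.06,0,0.3],[0.06,0,0.8],[0.06,0,1.3],[0.06,0,1.7],[0.06,0,2.0],[0.06,0,2.2],[0.06,0,2.3],[0.06,0,2.3]]' --gripper '[0,0,0,0,0,0,0,0]'

```text
time: 21.8
ee_pos: [0.6469, 0.056, 0.1578]
tcp_rot: [-179.8, 0.1, 91.7]
wrist_force: [0.8, -0.5, -1.5]
opening: 0.0121
```

Call:
step_arm --dr '[[0,0,0],[0,0,0],[0,0,0],[0,0,0],[0,0,0],[0,0,0],[0,0,0],[0,0,0]]' --xyz '[[0,0,0.02],[0,0,0.05],[0,0,0.08],[0,0,0.1],[0,0,0.12],[0,0,0.13],[0,0,0.14],[0,0,0.14]]' --gripper '[0,0,0,0,0,0,0,0]'

```text
time: 22.6
ee_pos: [0.647, 0.0561, 0.1536]
tcp_rot: [-179.9, 0.1, 91.7]
wrist_force: [-2.9, -0.7, 7.0]
opening: 0.0119
```

```bash
python3 - <<'E'
from h import *
o=cur()[2]; print(o['ee_pos'],o['wrist_force']); go(rk(.04,-.05,.1536),down(90+np.degrees(YAW)))
E
```

```text
[0.64695276 0.05605771 0.15357875] [-2.86027147 -0.68678005  6.95581813]
dr [-0.001, 0.002, 0.001] xyz [-0.01, 0.001, -0.001]
```

Contact of 7 N came at the expected height. I'll release gently, then lift.

Call:
step_arm --dr '[[0,0,0],[0,0,0],[0,0,0],[0,0,0],[0,0,0],[0,0,0],[0,0,0],[0,0,0]]' --xyz '[[0,0,0],[0,0,0],[0,0,0],[0,0,0],[0,0,-0.2],[0,0,-0.7],[0,0,-1.5],[0,0,-2.5]]' --gripper '[0.25,0.4,0.4,0.4,0.4,0.4,0.4,0.4]'

```text
time: 23.4
ee_pos: [0.6465, 0.0562, 0.2526]
tcp_rot: [-179.7, 0.1, 91.7]
wrist_force: [0.4, 0.3, -0.1]
opening: 0.034
```

```bash
python3 - <<'E'
from h import *
snap('wrist','w12'); go([.507,-.3967,.27],down(8.3))
E
```

```text
dr [0.005, -0.002, 1.456] xyz [-11.217, -3.846, -0.224]
```

View pics/w12.png

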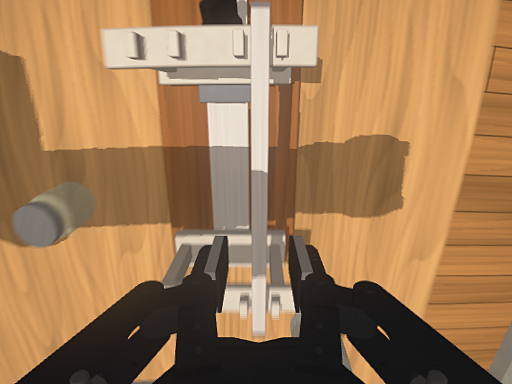

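The first bar rests in both rear notches: between the lugs at (238,43) and (282,43) on the sliding stand, and (244,305) and (275,305) on the fixed one. On to bar2.

Call:
step_arm --dr '[[0,0,0.14],[0,0,0.28],[0,0,0.42],[0,0,0.56],[0,0,0.7],[0,0,0.84],[0,0,0.98],[0,0,1.12]]' --xyz '[[-0.6,-0.6,-0.3],[-1.6,-1.2,-0.4],[-2.7,-1.8,-0.4],[-3.8,-2.4,-0.4],[-4.9,-3,-0.4],[-6,-3.5,-0.4],[-7.1,-3.8,-0.4],[-8.2,-3.8,-0.4]]' --gripper '[0.4,0.4,0.5,0.5,0.5,0.5,0.5,0.5]'

```text
time: 24.25
ee_pos: [0.5035, -0.2778, 0.2711]
tcp_rot: [179.8, 0.1, 27.2]
wrist_force: [1.5, 0.8, 0.2]
opening: 0.0425
```

```bash
python3 - <<'E'
from h import *
print(cur()[2]['q']);go([.507,-.3967,.06],down(8.3))
E
```

```text
[-28.79635122   9.60651059  19.67177167 100.00500697  -0.18887929
 124.03894862]
dr [0.003, 0.002, 0.329] xyz [-1.268, 2.67, 5.288]
```

Call:
step_arm --dr '[[0,0,0.12],[0,0,0.24],[0,0,0.329],[0,0,0.329],[0,0,0.329],[0,0,0.329],[0,0,0.329],[0,0,0.329]]' --xyz '[[-0.5,1,0.2],[-1,2,0.8],[-1.27,2.67,1.6],[-1.27,2.67,2.6],[-1.27,2.67,3.6],[-1.27,2.67,4.5],[-1.27,2.67,5.2],[-1.27,2.67,5.3]]' --gripper '[0.55,0.55,0.55,0.55,0.55,0.55,0.55,0.55]'

```text
time: 25.05
ee_pos: [0.5072, -0.3936, 0.054]
tcp_rot: [-179.9, 0.4, 8.7]
wrist_force: [0.4, 0.1, -0.4]
opening: 0.0466
```

```bash
python3 - <<'E'
from h import *
d=snap('wrist','w13'); im=cv2.imread('pics/w13.png'); draw(im,proj(d,barbox(.507,-.3967,.007,np.radians(8.3-90))),1,np.zeros(2),(0,255,0)); cv2.imwrite('pics/k13.png',im); go([.507,-.3967,.0035],down(8.3))
E
```

```text
dr [-0.001, 0.005, 0.007] xyz [-0.024, 0.063, 1.308]
```

View pics/k13.png

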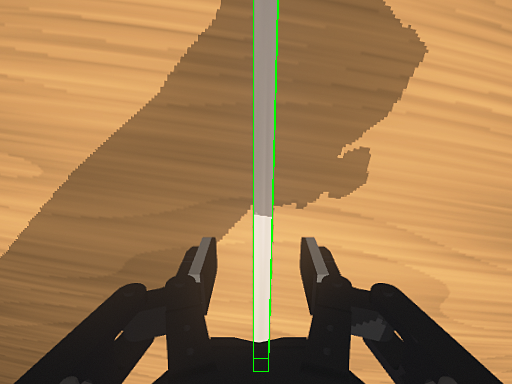

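The bar model lies on the bar and is centred between the fingers at column 262. I'll lower and grip.

Call:
step_arm --dr '[[0,0,0],[0,0,0.007],[0,0,0.007],[0,0,0.007],[0,0,0.007],[0,0,0.007],[0,0,0.007],[0,0,0.007]]' --xyz '[[-0.02,0.06,0.3],[-0.02,0.06,0.6],[-0.02,0.06,0.9],[-0.02,0.06,1.1],[-0.02,0.06,1.25],[-0.02,0.06,1.3],[-0.02,0.06,1.3],[-0.02,0.06,1.3]]' --gripper '[0.45,0.45,0.45,0.45,0.45,0.45,0.45,0.45]'

```text
time: 25.9
ee_pos: [0.5084, -0.3975, 0.0061]
tcp_rot: [179.9, 0.1, 8.3]
wrist_force: [0.1, -0.5, 0.6]
opening: 0.0384
```

```bash
python3 - <<'E'
from h import *
go([.507,-.3967,.0035],down(8.3))
E
```

```text
dr [0.002, 0.002, -0.0] xyz [-0.032, -0.025, 0.065]
```

Call:
step_arm --dr '[[0,0,0],[0,0,0],[0,0,0],[0,0,0],[0,0,0],[0,0,0],[0,0,0],[0,0,0]]' --xyz '[[-0.03,0,0.06],[-0.03,0,0.06],[-0.03,0,0.06],[-0.03,0,0.06],[-0.03,0,0.06],[-0.03,0,0.06],[-0.03,0,0.06],[-0.03,0,0.06]]' --gripper '[0.4,0.4,0,0,0,0,0,0]' --squeeze 60

```text
time: 26.7
ee_pos: [0.5071, -0.3977, 0.0036]
tcp_rot: [179.9, 0.1, 8.3]
wrist_force: [0.3, 0.2, 5.3]
opening: 0.012
```

Call:
step_arm --dr '[[0,0,0],[0,0,0],[0,0,0],[0,0,0],[0,0,0],[0,0,0],[0,0,0],[0,0,0]]' --xyz '[[0,0,0],[0,0,0],[0,0,-0.5],[0,0,-1.3],[0,0,-2.3],[0,0,-3.4],[0,0,-4.6],[0,0,-5.8]]' --gripper '[0,0,0,0,0,0,0,0]'

```text
time: 27.5
ee_pos: [0.5072, -0.3966, 0.2364]
tcp_rot: [179.9, 0.2, 8.3]
wrist_force: [0.6, 0.1, -1.4]
opening: 0.0118
```

```bash
python3 - <<'E'
from h import *
print(cur()[2]['q']);go(rk(-.04,-.05,.26),down(90+np.degrees(YAW)))
E
```

```text
[-37.93876977  18.8770842   26.89874065  98.12346096  -0.1893435
 133.77809709]
dr [-0.002, 0.004, -1.455] xyz [3.099, -10.916, -0.613]
```

Call:
step_arm --dr '[[0,0,-0.14],[0,0,-0.28],[0,0,-0.42],[0,0,-0.56],[0,0,-0.7],[0,0,-0.84],[0,0,-0.98],[0,0,-1.12]]' --xyz '[[-0.3,-0.4,-0.5],[-0.4,-1.2,-0.9],[-0.4,-2.2,-1.0],[-0.2,-3.3,-1.0],[0.1,-4.4,-1.0],[0.5,-5.5,-1.0],[0.9,-6.6,-1.0],[1.4,-7.7,-1.0]]' --gripper '[0,0,0,0,0,0,0,0]'

```text
time: 28.3
ee_pos: [0.5185, -0.0823, 0.2743]
tcp_rot: [-179.9, 0.2, 72.8]
wrist_force: [0.8, -0.5, -1.0]
opening: 0.0119
```

```bash
python3 - <<'E'
from h import *
go(rk(-.04,-.05,.25),down(90+np.degrees(YAW)))
E
```

```text
dr [-0.003, 0.003, -0.329] xyz [3.601, 0.156, 0.595]
```

Call:
step_arm --dr '[[0,0,-0.1],[0,0,-0.2],[0,0,-0.3],[0,0,-0.329],[0,0,-0.329],[0,0,-0.329],[0,0,-0.329],[0,0,-0.329]]' --xyz '[[0.9,0,0.1],[1.8,0.05,0.2],[2.7,0.1,0.4],[3.4,0.15,0.6],[3.6,0.16,0.6],[3.6,0.16,0.6],[3.6,0.16,0.6],[3.6,0.16,0.6]]' --gripper '[0,0,0,0,0,0,0,0]'

```text
time: 29.1
ee_pos: [0.5681, 0.0502, 0.2506]
tcp_rot: [-179.9, 0.1, 91.2]
wrist_force: [-0.3, -0.8, -1.0]
opening: 0.0122
```

```bash
python3 - <<'E'
from h import *
go(rk(-.04,-.05,.25),down(90+np.degrees(YAW)))
p=cur()[0]
ims=[]
for n in('scene','wrist'):
    d=snap(n,n+'14'); im=cv2.imread(f'pics/{n}14.png'); draw(im,proj(d,barbox(p[0],p[1],p[2]+.004)),1,np.zeros(2),(0,255,0)); ims.append(im)
cv2.imwrite('pics/c14.png',np.hstack([cv2.resize(ims[0][90:290,130:330],(384,384)),ims[1][:,100:]]))
E
```

```text
dr [-0.002, 0.002, -0.007] xyz [0.081, -0.024, 0.014]
```

View pics/c14.png

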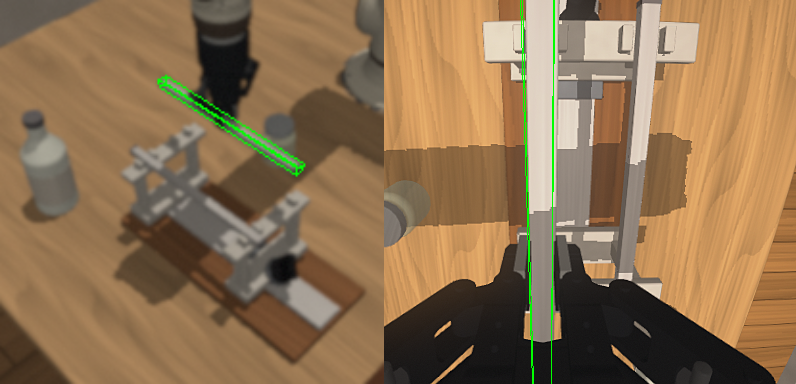

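The held bar lies over the front notches, between the lugs at (518,38) and (565,38), and is level. I'll lower it the same way as the first.

Call:
step_arm --dr '[[0,0,-0.007],[0,0,-0.007],[0,0,-0.007],[0,0,-0.007],[0,0,-0.007],[0,0,-0.007],[0,0,-0.007],[0,0,-0.007]]' --xyz '[[0.08,-0.02,0.3],[0.08,-0.02,0.8],[0.08,-0.02,1.3],[0.08,-0.02,1.7],[0.08,-0.02,2.0],[0.08,-0.02,2.2],[0.08,-0.02,2.3],[0.08,-0.02,2.3]]' --gripper '[0,0,0,0,0,0,0,0]'

```text
time: 30.0
ee_pos: [0.5671, 0.0541, 0.1581]
tcp_rot: [-179.8, 0.1, 91.7]
wrist_force: [-0.2, 0.5, -1.0]
opening: 0.0121
```

```bash
python3 - <<'E'
from h import *
go(rk(-.04,-.05,.1536),down(90+np.degrees(YAW))); print(cur()[2]['wrist_force'])
E
```

```text
dr [-0.003, 0.002, 0.001] xyz [-0.018, -0.001, 0.112]
[-0.17197719  0.52179722 -0.96483608]
```

Call:
step_arm --dr '[[0,0,0],[0,0,0],[0,0,0],[0,0,0],[0,0,0],[0,0,0],[0,0,0],[0,0,0]]' --xyz '[[0,0,0.02],[0,0,0.05],[0,0,0.08],[0,0,0.1],[0,0,0.12],[0,0,0.13],[0,0,0.14],[0,0,0.14]]' --gripper '[0,0,0,0,0,0,0,0]'

```text
time: 30.8
ee_pos: [0.5672, 0.0543, 0.1536]
tcp_rot: [-179.9, 0.1, 91.7]
wrist_force: [-3.9, -0.3, 7.7]
opening: 0.0121
```

Call:
step_arm --dr '[[0,0,0],[0,0,0],[0,0,0],[0,0,0],[0,0,0],[0,0,0],[0,0,0],[0,0,0]]' --xyz '[[0,0,0],[0,0,0],[0,0,0],[0,0,0],[0,0,-0.2],[0,0,-0.7],[0,0,-1.5],[0,0,-2.5]]' --gripper '[0.25,0.4,0.4,0.4,0.4,0.4,0.4,0.4]'

```text
time: 31.6
ee_pos: [0.5668, 0.0544, 0.253]
tcp_rot: [-179.7, 0.1, 91.7]
wrist_force: [0.7, 0.6, 0.3]
opening: 0.034
```

Call:
step_arm --dr '[[0,0,0],[0,0,0],[0,0,0],[0,0,0],[0,0,0],[0,0,0],[0,0,0],[0,0,0]]' --xyz '[[0,-0.8,-0.4],[0,-1.8,-0.8],[0,-2.8,-1],[0,-3.8,-1],[0,-4.8,-1],[0,-5.5,-1],[0,-5.5,-1],[0,-5.5,-1]]' --gripper '[0.4,0.4,0.4,0.4,0.4,0.4,0.4,0.4]'

```text
time: 32.4
ee_pos: [0.3476, 0.048, 0.2939]
tcp_rot: [-180.0, 0.1, 91.7]
wrist_force: [0.7, 0.4, -1.0]
opening: 0.0343
```

```bash
python3 - <<'E'
from h import *
print(cur()[0])
for n,o,sz in (('scene',(130,110),(210,170)),('top',(140,110),(210,130)),('wrist',(0,0),(512,384))):
    d=snap(n,n+'15'); im=cv2.imread(f'pics/{n}15.png')
    if n!='wrist':
      k=3.7; im=cv2.resize(im[o[1]:o[1]+sz[1],o[0]:o[0]+sz[0]],None,fx=k,fy=k,interpolation=cv2.INTER_CUBIC)
      cv2.imwrite(f'pics/{n}15z.png',im)
      for x in(-.04,.04): p=rk(x,-.05,.157); draw(im,proj(d,barbox(*p)),k,np.array(o),(0,255,0))
      P,_=knob(.05,0,1.2); draw(im,proj(d,P),k,np.array(o),(0,0,255))
      h=[(sx*.085,.07+sy*.015,.15) for sx,sy in ((1,1),(1,-1),(-1,-1),(-1,1))]; draw(im,proj(d,C+RR.apply(np.array(h+h))),k,np.array(o),(255,0,0))
      cv2.imwrite(f'pics/{n}15o.png',im)
E
```

```text
[0.34758365 0.04803736 0.29392189]
```

View pics/scene15o.png

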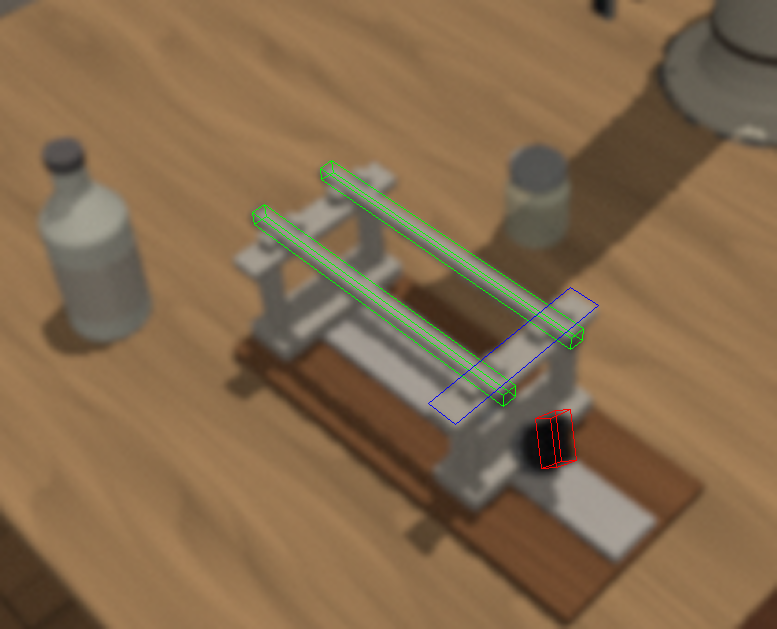

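View pics/top15o.png

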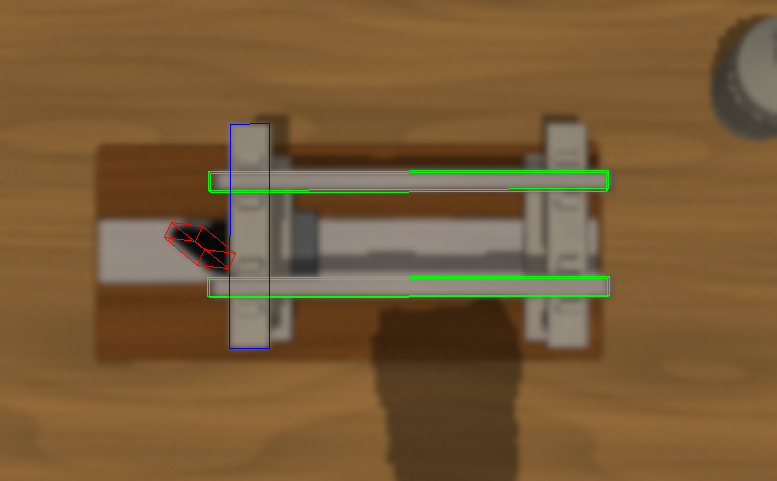

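View pics/top15z.png

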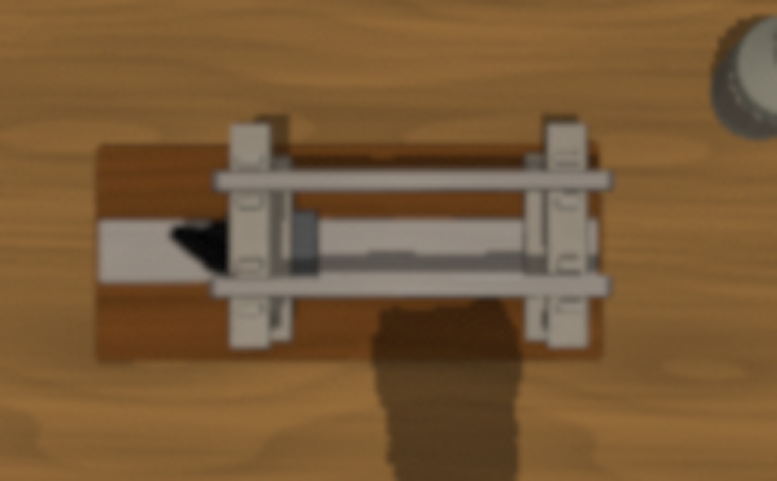

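View pics/wrist15.png

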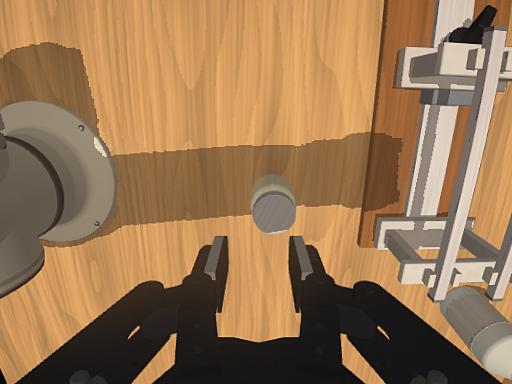

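The top view shows both bars in their notches: the rear one from (215,180) to (612,180) and the front one from (211,287) to (610,287). They are within about 4 mm and 2 mm of centred, the foot is against the stop, and the jar, bottle and books look undisturbed. I'll check the knob angle more closely.

```bash
python3 - <<'E'
from h import *
out=[]
for nm,o,sz in (('wrist15',(430,0),(80,70)),('top15',(170,155),(40,35))):
  d=load(nm);k=384//sz[0]
  for q in (1.2,1.0):
    im=cv2.imread(f'pics/{nm}.png')[o[1]:o[1]+sz[1],o[0]:o[0]+sz[0]]; im=cv2.convertScaleAbs(cv2.resize(im,None,fx=k,fy=k,interpolation=cv2.INTER_CUBIC),alpha=1.5,beta=20)
    P,_=knob(.05,0,q); draw(im,proj(d,P),k,np.array(o),(0,255,0)); out.append(cv2.resize(im,(384,290)))
cv2.imwrite('pics/k16.png',np.vstack([np.hstack(out[:2]),np.hstack(out[2:])]))
# movement of bystanders and the bar ends by top view
a=load('top0');b=load('top15')
for n in('jar','detergent','books'):
    for s in (b,):
        print(n,np.round(bot.regions_of(s,n)[0]['box'],1) if 0 else '')
i0=cv2.imread('pics/top0.png');i1=cv2.imread('pics/top15.png')
for nm,(x,y,w,h) in dict(jar=(255,240,40,32),bottle=(328,105,45,45),books=(60,138,76,62)).items():
    print(nm,cv2.absdiff(i0[y:y+h,x:x+w],i1[y:y+h,x:x+w]).mean())
d=b; o=np.array((140,110))
for p in [(215,180),(612,180),(211,287),(610,287)]: w=onz(d,(np.array(p)+.5)/3.7-.5+o,.164); print(RR.inv().apply(w-C))
E
```

```text
jar 
detergent 
books 
jar 29.534375
bottle 1.8623868312757201
books 1.5014855687606112
[0.0401376  0.09451476 0.164     ]
[ 0.03917656 -0.20290067  0.164     ]
[-0.04019224  0.09726636  0.164     ]
[-0.04124556 -0.20054461  0.164     ]
```

View pics/k16.png

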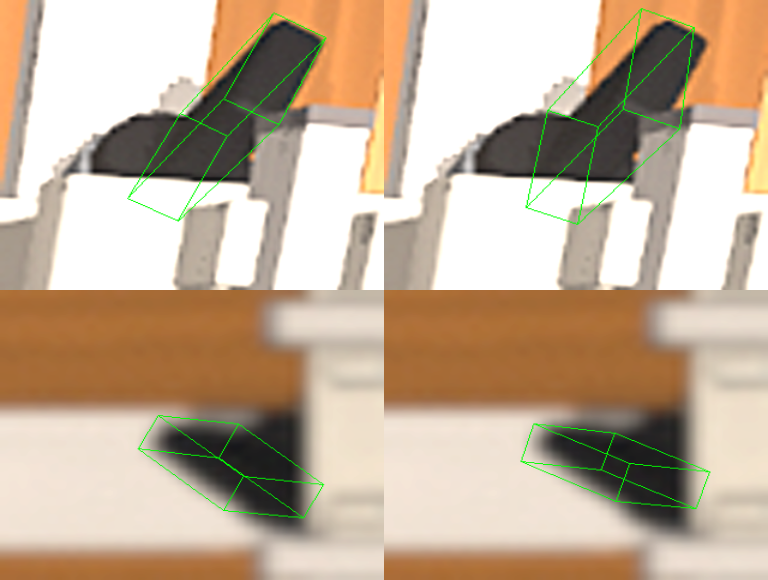

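The 1.2 rad overlay fits the knob (1.0 does not). The jar is still at (275,163) in the scene view; its changed pixels from above are the arm covering it. I'm handing in.

```bash
python3 - <<'E'
from h import *
print(bot.job_done())
E
```

```text
the job is handed in; nothing more can be done
None
```

The airer is set up and handed in at about 33 s. The sliding stand is home against its stop, the clamp knob is locked, and one bar lies in each pair of notches.

**Stand:** it stopped at the grey block with about 24 N of push. Its outline in the last top view matches the home position.

**Knob:** I turned it clockwise until the torque rose to about 1.7 N m at the end stop. The last pictures match 1.2 rad and do not match 1.0.

**Bars:** I set both down with about 7 to 8 N of contact before letting go.
- The last pictures show them level in the notches.
- The front bar is about 2 mm off centre and the rear bar about 4 mm off, both toward the fixed stand. I left them that way as "about equal".

**Bystanders:** the bottle, jar and books show no movement. In the top view the arm hid the jar, so I checked that one in the scene view.

**Joint limits:** before gripping the knob, joints 3 and 4 briefly ran onto their range limits while the arm touched nothing. One reading was about 0.01° over the stated values (70.78° and 130.54° against 70.77° and 130.52°). The wrist force spiked to about 82 N, under the 120 N limit. I don't know whether that counts as passing a joint's range.

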